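Throw the lever inside a power supply with a stayed cover

TASK

Raise the hinged cover of the bench power supply by its front bar until the folding stay on its side snaps straight and holds it open, then throw the switch lever inside fully over to the other side, leaving the cover held open meanwhile. After that pull the stay's knee back through by its pin so that the stay folds, and lower the cover gently, never letting it drop or slam, until it is fully shut. Leave the other things on the desk where they are.

Things in the scene. Friction and masses are not known exactly. Their poses are not given: they have to be found in the camera images.
- case: Grey sheet-metal case of a bench power supply, fixed: open box 200 (x) by 240 (y) by 106 mm high, walls 4 mm. Origin: centre of its underside; x to the rear (hinge side), y to its left, z up; yaw varies by up to 16 degrees. Inside: the lever, rear right, on a block 100 mm long (y) with its top 22 mm up; a transformer front left (top 60 mm up); a flat circuit board.
- cover (a joint): Angle (rad) of the flat vented cover (0.8 kg, 6 mm thick, 204 by 244 mm) about its hinge on the case's rear top edge: 0 shut, grows as the front rises; 1.06 when the stay is locked, 1.08 at most. Unless the stay is locked or the cover is held it falls shut. Raised, it leans over the rear half of the case, above the lever.
- cover_hinge (a point): Middle of the cover's hinge line, which runs along the case's y axis, 110 mm above the desk, 100 mm behind the case's centre.
- cover_bar (a point): Middle of the steel lifting bar of the cover: a round bar 12 mm thick, 128 mm long, along the case's y axis, carried 38 mm ahead of the cover's front edge by two arms at its ends (y +-60 mm); 242 mm from the hinge line. It moves on an arc about the hinge. Free space all round it between the arms.
- stay (a joint): Angle (rad) of the lower link of the two-link folding stay outside the case's right (-y) wall. 0: cover shut, knee hanging forward and down; grows as the cover rises; 2.20: dead centre, links in line, cover highest; 2.30: stop of the knee, locked, knee past dead centre to the rear. A spring (about 0.25 N m) always urges the knee to the lock: raise the cover to its highest and it snaps over.
- knee_pin (a point): Grip point on the knee pin: steel, 14 mm thick, 88 mm long, sticking out sideways (case's -y) from the knee; the point is 62 mm out from the case's wall, with 20 mm of bare pin either way along it (20 mm collar at the outer end). To unlock, pull it forward (case's -x) with roughly 5 to 8 N; below about 1.7 rad of joint stay the cover's weight folds the stay. Holding the pin holds the cover.
- stay_pivot (a point): Point on the axis (along the case's y) of the lower link's pivot on the case, level sideways with knee_pin, 182 mm right of the case's centre plane, 110 mm above the desk, 60 mm ahead of the hinge line; nothing is at this point itself. The knee pin moves about it on an arc of radius 76 mm: up and rearward as joint stay grows.
- lever (a joint): Angle of the black switch lever inside the case, rad: 0 leaning 0.5 rad (29 degrees) to the case's left (+y), 1.0 leaning as much to its right (-y). It starts between 0 and 0.25, has stops at both ends, stays where it is left and takes about 1 to 2 N to move at the tip.
- lever_tip (a point): Centre of the lever's round cross-grip (16 mm thick, 30 mm long along the case's x), 58 mm above its pivot; the stem below it is 22 by 9 mm. The pivot axis is along the case's x, 22 mm above the desk, 35 mm behind and 20 mm right of the case's centre.
- mug: Bystander: white mug, 80 mm across, 95 mm tall, to the left of the case. Origin under its centre.
- spool: Bystander: metal spool 60 mm across, 50 mm tall, to the left of the case. Origin under its centre.
- meter: Bystander: grey hand-held meter 150 by 75 by 42 mm lying to the right of the case. Origin under its centre.

How it is judged (in metres and radians):
On the way, in this order (a step that is already met when the one before it is completed fails the run):
1. the cover is up and the stay is snapped over into its lock (value of joint stay above 2.24 rad and value of joint cover above 1 rad), for 0.3 s.
2. the lever is thrown fully over while the stay is still locked (value of joint stay above 2.24 rad and value of joint lever above 0.9 rad), for 0.2 s.
At the end, for the whole second after the job is handed in: The cover is fully shut (within 0.03 rad) and at rest with the stay folded (joint below 0.15 rad), and the lever is fully over (joint above 0.9 rad) (value of joint cover below 0.03 rad and value of joint stay below 0.15 rad and value of joint lever above 0.9 rad and velocity of joint cover between -0.05 and 0.05 rad/s); the robot touches nothing.
It fails at once if the cover drops or slams (it closes faster than 2 rad/s) (velocity of joint cover below -2 rad/s).
It fails at once if the mug is disturbed (moved more than 20 mm) (distance of mug from where it was at the start of the episode above 0.02 m).
It fails at once if the spool is disturbed (moved more than 20 mm) (distance of spool from where it was at the start of the episode above 0.02 m).
It fails at once if the meter is disturbed (moved more than 20 mm) (distance of meter from where it was at the start of the episode above 0.02 m).
It also fails if it takes over 64 s, if anything falls off the work surface, if the arm or the gripper's body presses on something with over 40 N, if the wrist force passes 120 N, or if a joint passes its speed limit or range.

ROBOT

A 6-joint arm with a two-finger parallel gripper is mounted at the origin on the work surface. World frame = base frame: x ahead of the robot, y to its left, z up, the work surface at z = 0. Lengths are in m, angles in degrees, forces in N, time in s.
With the tool pointing down it reaches from about 0.35 to 0.875 m from the base axis. Payload 4.2 kg.
Tool frame: the origin (TCP) lies at the very end of the fingers, on their centre line; the grasp point (between the pads) lies 19 mm behind it; z points along the fingers, y is the line along which they close (so a half turn about z gives the same grasp; the last joint's range is limited). The gripper opens to 85 mm and grips with 20 to 120 N. Pads are 22 mm wide; open, the fingers measure 114 mm over their backs; the gripper's body (76 mm by 85 mm) begins 54 mm behind the grasp point. The pads swing forward as they close: fully open they stand 13 mm farther back than shut.
Start: joints at [85.634, 22.042, 0.453, 0, -68.411, -14.817], TCP at [0.205, 0.59, 0.231] pointing down, gripper open.
Joint ranges: [-179.83, 179.83], [-69.29, 118.12], [-61.27, 80.66], [-181.25, 117.63], [-171.15, -9.14], [-177.46, 177.46]. Speed limits (degrees/s): [159.86, 159.86, 180, 180, 180, 180].

INTERFACE

Orientations are given as [roll, pitch, yaw] about the fixed x, y, z axes, in that order (R = Rz(yaw) Ry(pitch) Rx(roll)).
In Python, from station import r gives the robot as it stands.
- The arm moves only by the tool send_rows, never from a script. Its argument "rows" is a list of rows, each an object with "fingers": the opening, from -1 (shut) to 1 (fully open); "delta_pos": the shift along the tool's x, y, z as a fraction of full scale, a list of three; "spin": the turn about the tool's z as a fraction of full scale. A call has 1 to 5 rows; each row is the pose to reach, as a shift and turn from the pose commanded when the call began, along the tool's axes at that moment, turning the shorter way round; what a row does not reach only later rows make up. Full scale, the value 1, is 0.8 m for a shift and pi rad for a turn. A row lasts 1/8 s, in which the tool goes at most 62.5 mm and 10.7 degrees, less where a joint would pass 70% of its speed; a pose out of reach is approached as far as the arm can. A call with a number of a shift or a turn outside -1 to 1 is refused whole. A call with a gripper value outside its range is refused whole. The fingers move at their own pace and stop on an object; "squeeze" is the grip in N (left out, the last holds). Time passes only in rows, so rows that repeat a pose let the fingers close. It gives the time, the measured TCP pose, the force, the opening and the grip force at its end, in the units of the state.
- r.sense(): the state, without advancing time (a new reading comes with each control period).
- r.grab_frame(name): name is "scene" or "top" or "wrist"; returns the picture (480x640x3 uint8, red, green, blue); there is no depth.
- r.camera_info(name): a dict with "mtx" (3x3 intrinsics, pixels), "position" and "rotation" of the camera in the world; the wrist camera has in their place "tool_from_camera" (4x4, takes a point from camera to tool coordinates, whose origin is the TCP and whose axes are the flange's). Camera axes: x right, y up, looking along -z (the intrinsics and any distortion apply to the point x, -y, -z); pixel columns grow to the right and rows downward; lengths in m; the calibration is good to about 2 mm. A picture is of the moment at which its call begins: read the wrist's pose just before it. camera_info takes no time and is no camera call.
- r.sign_off(): hands the job in; it is judged then, once.
The state is a dict: "time_s": time; "joint_positions": joint angles; "qd": joint speeds; "tau": joint torques, N m; "position": TCP position; "tcp_rot": TCP orientation; "wrist_force": force on the tool from outside, world axes, zero at the start; "ft_torque": the same for the moment, N m; "opening": finger opening in m; "grasp_force": force on a finger pad.
Only numpy, scipy, OpenCV 4.12 (cv2) and the standard library are available. Lean on these libraries where they do the work, as an engineer would, in place of code of your own. Each camera call takes 0.05 s, during which the arm holds its last target. There are 200 camera calls.

## Working session

There is one attempt and no reset: what is moved stays moved. The work goes in short steps, Python scripts to look and compute and a tool call to move; the robot and the scene stay as the last step left them, time stands still between calls to the robot, and variables do not carry over. Pictures are saved under pics/ and viewed, at most 10 in all, crops included, and the job is handed in when it is done.

Besides the shell and the picture viewer there is one more tool, called after "Request:" in YAML: its name, and indented under it one key for each argument. send_rows: Moves the arm, as the interface text tells. Its arguments: {"type":"object","properties":{"rows":{"type":"array","items":{"type":"object","properties":{"fingers":{"type":"number"},"delta_pos":{"type":"array","items":{"type":"number","minimum":-1,"maximum":1}},"spin":{"type":"number","minimum":-1,"maximum":1}}}},"squeeze":{"type":"number"}},"required":["rows"]}

```bash
mkdir -p pics; ls; python3 - <<'E'
from station import r
import cv2, json
s=r.sense(); print(s)
for n in ("scene","top"):
    i=r.grab_frame(n); cv2.imwrite(f"pics/{n}0.png",i[:,:,::-1]); print(n,r.camera_info(n))
print(r.camera_info("wrist"))
E
```

```text
pics
{'time_s': 0.0, 'joint_positions': array([ 8.56336966e+01,  2.20917926e+01,  3.80705995e-01, -3.01086133e-02,
       -6.84116441e+01, -1.48177756e+01]), 'qd': array([ 0.08217423,  0.0207878 , -0.00871629,  0.01441388, -0.0381616 ,
        0.05050918]), 'tau': array([ 6.31010189e-04, -3.92291236e+01,  1.88402778e+01,  4.18614194e+00,
       -4.66533369e-03,  8.43263592e-06]), 'position': array([0.20514962, 0.58975637, 0.23021415]), 'tcp_rot': array([ 1.79874194e+02, -4.34604932e-03, -1.91951822e+01]), 'wrist_force': array([ 0.25877142, -0.84930207,  0.42032793]), 'ft_torque': array([-0.03374235,  0.01496767, -0.02017556]), 'grasp_force': 0.0, 'opening': 0.08533901641177671}
scene {'mtx': array([[447.73819948,   0.        , 321.00408103],
       [  0.        , 447.73819948, 239.49922747],
       [  0.        ,   0.        ,   1.        ]]), 'position': array([ 1.19765174, -0.30623549,  0.58432614]), 'rotation': array([55.15986714,  1.00796047, 61.53454499])}
top {'mtx': array([[531.5401573 ,   0.        , 326.65701937],
       [  0.        , 531.5401573 , 241.3401921 ],
       [  0.        ,   0.        ,   1.        ]]), 'position': array([0.47125428, 0.01350559, 1.34467446]), 'rotation': array([  5.42290821,  -0.76558865, -88.80489908])}
{'mtx': array([[398.23764346,   0.        , 320.2487499 ],
       [  0.        , 398.23764346, 240.39155115],
       [  0.        ,   0.        ,   1.        ]]), 'tool_from_camera': array([[-1.78176696e-04,  9.49168957e-01,  3.14766991e-01,
         8.23547189e-02],
       [ 9.99999335e-01, -1.89410747e-04,  1.13722020e-03,
         2.99637481e-04],
       [ 1.13903436e-03,  3.14766984e-01, -9.49168293e-01,
        -1.43113481e-01],
       [ 0.00000000e+00,  0.00000000e+00,  0.00000000e+00,
         1.00000000e+00]])}
```

View pics/scene0.png

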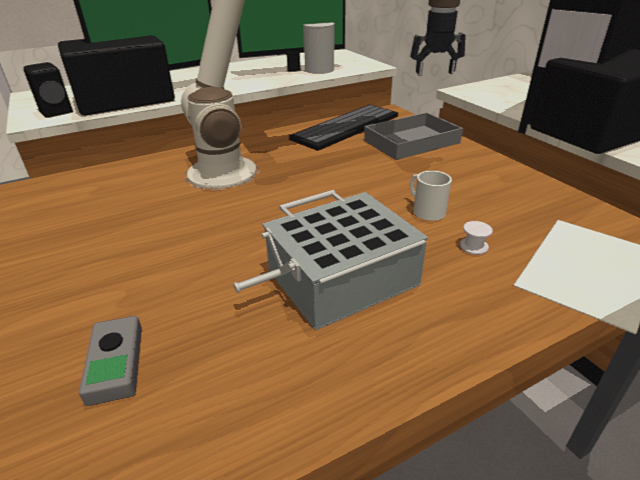

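View pics/top0.png

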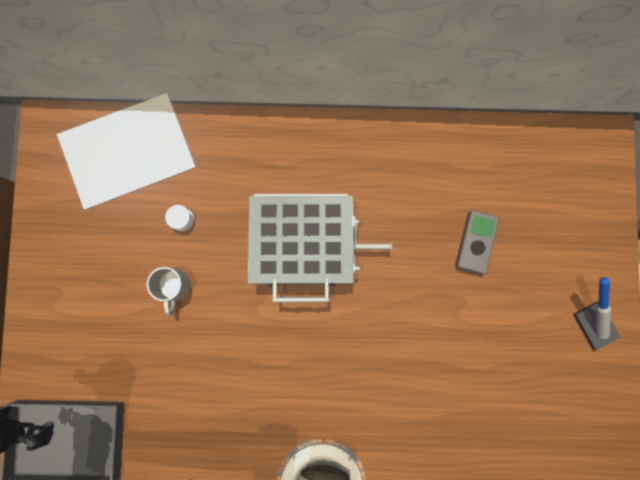

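The scene image shows the case centred near (345,258), with its bar to the robot side and the pin at (240,287). In the top image, the cover corners are near (249,197), (353,195), (355,282) and (248,283). The bar is near (300,299), the pin tip near (391,246) and the meter near (478,242). I'll enlarge for accurate corners.

```bash
python3 - <<'E'
import cv2
i=cv2.imread("pics/top0.png")[180:315,230:405]
cv2.imwrite("pics/top0c.png",cv2.resize(i,None,fx=4.4,fy=4.4,interpolation=cv2.INTER_CUBIC))
E
```

```text
(no output)
```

View pics/top0c.png

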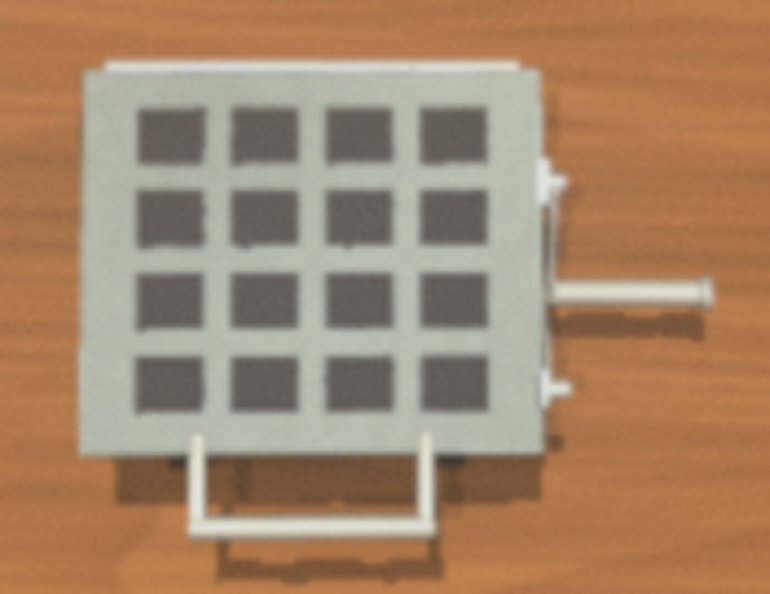

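```bash
cat > h.py <<'E'
import numpy as np, cv2
from scipy.spatial.transform import Rotation as R
from station import r
def cam(n):
    c=r.camera_info(n); return c["mtx"],np.array(c["position"]),R.from_euler("xyz",c["rotation"],degrees=True).as_matrix()
def proj(n,P):
    K,p,M=cam(n); q=(np.atleast_2d(P)-p)@M; q=q*[1,-1,-1]; u=q@K.T; return u[:,:2]/u[:,2:]
def plane(n,uv,z):
    K,p,M=cam(n); uv=np.atleast_2d(uv); d=np.c_[uv,np.ones(len(uv))]@np.linalg.inv(K).T*[1,-1,-1]@M.T
    return p+d*((z-p[2])/d[:,2])[:,None]
E
python3 - <<'E'
from h import *
from scipy.optimize import least_squares
c=np.array([[83,69],[542,69],[545,454],[79,454],[190,527],[436,527]])
uv=(c+.5)/4.4-.5+[230,180]
# top corners of cover (case frame), bar ends
L=np.array([[100,122,112],[100,-122,112],[-104,-122,112],[-104,122,112],[-142,64,110],[-142,-64,110]])/1000
def W(v): 
    a=v[2]; return np.c_[L[:,0]*np.cos(a)-L[:,1]*np.sin(a)+v[0],L[:,0]*np.sin(a)+L[:,1]*np.cos(a)+v[1],L[:,2]]
f=least_squares(lambda v:(proj("top",W(v))-uv).ravel(),[.5,0,0])
print(f.x,np.degrees(f.x[2]),f.fun.reshape(-1,2).round(2))
print(proj("scene",W(f.x)).round(0))
pin=(np.array([[553,293],[712,293]])+.5)/4.4-.5+[230,180]
print(plane("top",pin,.06)-[*f.x[:2],0])
print(plane("top",[[478,242],[180,218],[165,285]],.04))
i=cv2.imread("pics/scene0.png")[0:110,380:500]
cv2.imwrite("pics/grip.png",cv2.resize(i,None,fx=5,fy=5,interpolation=cv2.INTER_CUBIC))
E
```

```text
[0.59523202 0.06006051 0.02362631] 1.3536878215541397 [[ 0.25  0.27]
 [-0.06  0.24]
 [-0.09 -0.22]
 [ 0.18  0.05]
 [ 0.08 -0.07]
 [-0.34 -0.24]]
[[429. 238.]
 [313. 283.]
 [262. 224.]
 [366. 192.]
 [334. 193.]
 [281. 209.]]
[[-0.01200055 -0.13093413  0.06      ]
 [-0.0100671  -0.21878973  0.06      ]]
[[ 0.60210444 -0.37588233  0.04      ]
 [ 0.64527567  0.36160007  0.04      ]
 [ 0.47989356  0.39029839  0.04      ]]
```

View pics/grip.png

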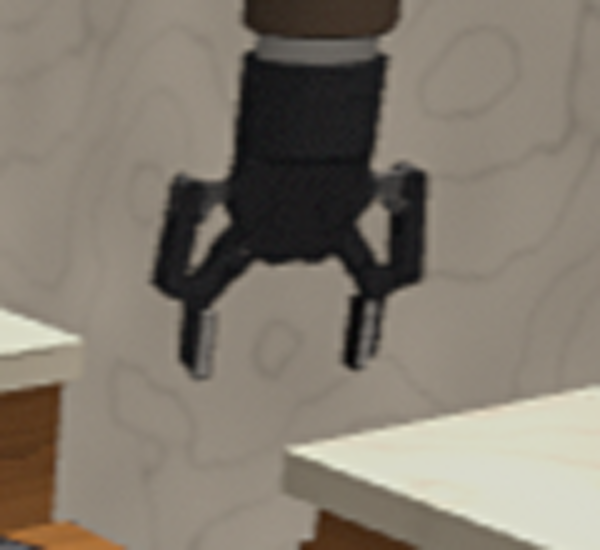

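The crop shows the gripper: finger tips near (200,375) and (355,365), outer knuckles near (165,200) and (425,180), and the brown wrist starting at about row 40. That puts the wrist about 47 mm in radius and 180 mm above the tips. A vertical tool can't reach the lever under the raised cover, so I may need the tool to tilt. First I'll raise and travel.

Request:
send_rows:
  rows:
    - {"delta_pos":[0,0,-0.07],"spin":0,"fingers":-0.3}
    - {"delta_pos":[0,0,-0.14],"spin":0,"fingers":-0.3}
    - {"delta_pos":[0,0,-0.21],"spin":0,"fingers":-0.3}
    - {"delta_pos":[0,0,-0.25],"spin":0,"fingers":-0.3}
  squeeze: 60

```text
time_s: 0.6
position: [0.2055, 0.5904, 0.4346]
tcp_rot: [-179.8, 0.0, -19.2]
wrist_force: [-0.4, -0.5, -0.5]
opening: 0.0297
grasp_force: 0.0
```

Request:
send_rows:
  rows:
    - {"delta_pos":[0.0625,0.0425,0],"spin":0.035}
    - {"delta_pos":[0.125,0.085,0],"spin":0.07}
    - {"delta_pos":[0.1875,0.1275,0],"spin":0.105}
    - {"delta_pos":[0.25,0.17,0],"spin":0.14}
    - {"delta_pos":[0.3125,0.2125,0],"spin":0.175}

```text
invalid input at $.rows[0]: expected keys fingers, delta_pos, spin
```

Request:
send_rows:
  rows:
    - {"delta_pos":[0.0625,0.0425,0],"spin":0.035,"fingers":-0.3}
    - {"delta_pos":[0.125,0.085,0],"spin":0.07,"fingers":-0.3}
    - {"delta_pos":[0.1875,0.1275,0],"spin":0.105,"fingers":-0.3}
    - {"delta_pos":[0.25,0.17,0],"spin":0.14,"fingers":-0.3}
    - {"delta_pos":[0.3125,0.2125,0],"spin":0.175,"fingers":-0.3}

```text
time_s: 1.23
position: [0.3862, 0.3458, 0.431]
tcp_rot: [180.0, 0.0, -50.9]
wrist_force: [0.1, 0.7, 0.1]
opening: 0.0298
grasp_force: 0.0
```

Request:
send_rows:
  rows:
    - {"delta_pos":[0.075,0.004,0],"spin":0.042,"fingers":-0.3}
    - {"delta_pos":[0.15,0.007,0],"spin":0.084,"fingers":-0.3}
    - {"delta_pos":[0.225,0.01,0],"spin":0.126,"fingers":-0.3}
    - {"delta_pos":[0.3,0.013,0],"spin":0.168,"fingers":-0.3}
    - {"delta_pos":[0.375,0.016,0],"spin":0.211,"fingers":-0.3}

```text
time_s: 1.85
position: [0.5665, 0.1057, 0.4309]
tcp_rot: [180.0, 0.0, -88.9]
wrist_force: [0.7, 1.7, -1.1]
opening: 0.0298
grasp_force: 0.0
```

```bash
python3 - <<'E'
from h import *
import time; time.sleep(0)
s=r.sense(); print({k:np.round(v,3) for k,v in s.items() if k in('time_s','joint_positions','position','tcp_rot')})
E
```

```text
{'time_s': np.float64(1.85), 'joint_positions': array([ 2.6655e+01,  1.3571e+01,  1.6142e+01, -1.9000e-02, -9.2607e+01,
       -2.5564e+01]), 'position': array([0.567, 0.106, 0.431]), 'tcp_rot': array([ 1.79959e+02,  2.00000e-03, -8.89080e+01])}
```

Request:
send_rows:
  rows:
    - {"delta_pos":[0.059,-0.049,0],"spin":0,"fingers":-0.3}
    - {"delta_pos":[0.118,-0.097,0],"spin":0,"fingers":-0.3}
    - {"delta_pos":[0.177,-0.146,0],"spin":0,"fingers":-0.3}
    - {"delta_pos":[0.236,-0.194,0],"spin":0,"fingers":-0.3}
    - {"delta_pos":[0.294,-0.243,0],"spin":0,"fingers":-0.3}

```text
time_s: 2.48
position: [0.7663, -0.1247, 0.4311]
tcp_rot: [180.0, 0.0, -88.6]
wrist_force: [0.7, -0.3, 0.9]
opening: 0.03
grasp_force: 0.0
```

Request:
send_rows:
  rows:
    - {"delta_pos":[0,-0.03,0],"spin":0,"fingers":-0.3}
    - {"delta_pos":[0,-0.08,0],"spin":0,"fingers":-0.3}
    - {"delta_pos":[0,-0.12,0],"spin":0,"fingers":-0.3}
    - {"delta_pos":[0,-0.14,0],"spin":0,"fingers":-0.3}

```text
time_s: 2.98
position: [0.839, -0.1148, 0.4045]
tcp_rot: [-178.1, -0.5, -88.7]
wrist_force: [1.0, -2.5, 3.4]
opening: 0.0301
grasp_force: 0.0
```

```bash
cat > st.py <<'E'
from h import *
s=r.sense(); print({k:np.round(v,3).tolist() for k,v in s.items() if k in('time_s','joint_positions','position','tcp_rot','qd')})
E
python3 st.py
```

```text
{'time_s': 2.975, 'joint_positions': [3.269, 52.707, 80.656, 0.58, -116.053, -1.656], 'qd': [0.849, -1.249, 0.103, 1.853, 5.103, -0.558], 'position': [0.839, -0.115, 0.404], 'tcp_rot': [-178.088, -0.457, -88.658]}
```

Request:
send_rows:
  rows:
    - {"delta_pos":[0,0.03,0],"spin":0,"fingers":-0.3}
    - {"delta_pos":[0,0.06,0],"spin":0,"fingers":-0.3}
    - {"delta_pos":[0,0.06,0],"spin":0,"fingers":-0.3}
    - {"delta_pos":[0,0.06,0],"spin":0,"fingers":-0.3}

```text
time_s: 3.48
position: [0.7902, -0.1162, 0.4085]
tcp_rot: [-177.7, -0.4, -88.7]
wrist_force: [0.4, -0.2, -0.3]
opening: 0.0298
grasp_force: 0.0
```

```bash
python3 st.py
```

```text
{'time_s': 3.475, 'joint_positions': [3.364, 40.077, 55.438, 0.513, -103.046, -1.893], 'qd': [-0.087, 2.661, 0.284, -0.479, 0.004, 0.052], 'position': [0.79, -0.116, 0.409], 'tcp_rot': [-177.669, -0.418, -88.663]}
```

Request:
send_rows:
  rows:
    - {"delta_pos":[0,-0.04,0],"spin":0,"fingers":-0.3}
    - {"delta_pos":[0,-0.08,0],"spin":0,"fingers":-0.3}
    - {"delta_pos":[0,-0.15,0],"spin":0,"fingers":-0.3}
    - {"delta_pos":[0,-0.23,0],"spin":0,"fingers":-0.3}
    - {"delta_pos":[0,-0.3,0],"spin":0,"fingers":-0.3}

```text
time_s: 4.1
position: [0.8846, -0.1009, 0.3543]
tcp_rot: [-175.7, -0.9, -88.7]
wrist_force: [-0.0, -0.3, -0.4]
opening: 0.0302
grasp_force: 0.0
```

```bash
python3 st.py
```

```text
{'time_s': 4.1, 'joint_positions': [4.217, 56.298, 80.656, 1.217, -110.125, -2.419], 'qd': [1.444, 5.974, 0.014, 0.142, 7.822, -1.711], 'position': [0.885, -0.101, 0.354], 'tcp_rot': [-175.719, -0.929, -88.698]}
```

Request:
send_rows:
  rows:
    - {"delta_pos":[0,-0.25,-0.12],"spin":0,"fingers":-0.3}

```text
time_s: 4.22
position: [0.8947, -0.0948, 0.3591]
tcp_rot: [-173.6, -1.3, -88.8]
wrist_force: [0.2, 0.4, 0.7]
opening: 0.0292
grasp_force: 0.0
```

Request:
send_rows:
  rows:
    - {"delta_pos":[0,-0.25,-0.12],"spin":0,"fingers":-0.3}

```text
time_s: 4.35
position: [0.903, -0.0883, 0.3691]
tcp_rot: [-171.2, -1.8, -88.8]
wrist_force: [0.1, 0.0, 0.7]
opening: 0.03
grasp_force: 0.0
```

Request:
send_rows:
  rows:
    - {"delta_pos":[0,-0.25,-0.12],"spin":0,"fingers":-0.3}

```text
time_s: 4.47
position: [0.9107, -0.0821, 0.3785]
tcp_rot: [-169.0, -2.1, -88.9]
wrist_force: [0.6, 0.1, 0.6]
opening: 0.0301
grasp_force: 0.0
```

```bash
python3 st.py
```

```text
{'time_s': 4.475, 'joint_positions': [5.886, 55.3, 80.655, 3.076, -104.555, -3.48], 'qd': [4.24, -2.894, 0.052, 5.015, 13.895, -2.753], 'position': [0.911, -0.082, 0.379], 'tcp_rot': [-169.022, -2.121, -88.852]}
```

Pushing at the reach limit tilts the tool outward by about 2.2° per row, and the tilt stays. I need about 30° to work parallel to the raised cover.

Request:
send_rows:
  rows:
    - {"delta_pos":[0.1,-0.25,-0.12],"spin":0,"fingers":-0.3}

```text
time_s: 4.6
position: [0.9164, -0.0953, 0.3876]
tcp_rot: [-166.9, -2.5, -88.8]
wrist_force: [0.3, 0.3, -0.5]
opening: 0.0296
grasp_force: 0.0
```

Request:
send_rows:
  rows:
    - {"delta_pos":[0.1,-0.25,-0.12],"spin":0,"fingers":-0.3}

```text
time_s: 4.72
position: [0.9205, -0.1121, 0.3984]
tcp_rot: [-164.8, -3.0, -89.1]
wrist_force: [-0.6, -1.1, -0.4]
opening: 0.03
grasp_force: 0.0
```

Request:
send_rows:
  rows:
    - {"delta_pos":[0.1,-0.25,-0.12],"spin":0,"fingers":-0.3}

```text
time_s: 4.85
position: [0.9239, -0.1259, 0.4107]
tcp_rot: [-162.7, -3.4, -89.3]
wrist_force: [-0.2, -0.5, 0.8]
opening: 0.0295
grasp_force: 0.0
```

Request:
send_rows:
  rows:
    - {"delta_pos":[0.1,-0.25,-0.12],"spin":0,"fingers":-0.3}

```text
time_s: 4.97
position: [0.9265, -0.1378, 0.4246]
tcp_rot: [-160.6, -3.9, -89.4]
wrist_force: [-0.7, -0.3, -0.8]
opening: 0.0301
grasp_force: 0.0
```

```bash
python3 st.py
```

```text
{'time_s': 4.975, 'joint_positions': [2.747, 53.173, 80.654, 4.419, -98.153, -0.121], 'qd': [-5.06, -5.499, 0.062, 2.607, 12.018, 5.751], 'position': [0.926, -0.138, 0.425], 'tcp_rot': [-160.593, -3.879, -89.41]}
```

Request:
send_rows:
  rows:
    - {"delta_pos":[-0.2,-0.25,-0.1],"spin":0,"fingers":-0.3}

```text
time_s: 5.1
position: [0.9336, -0.0997, 0.4364]
tcp_rot: [-159.0, -4.2, -89.9]
wrist_force: [1.3, 0.3, 0.1]
opening: 0.0302
grasp_force: 0.0
```

Request:
send_rows:
  rows:
    - {"delta_pos":[-0.2,-0.25,-0.1],"spin":0,"fingers":-0.3}

```text
time_s: 5.22
position: [0.9406, -0.0531, 0.446]
tcp_rot: [-157.4, -4.3, -89.7]
wrist_force: [0.0, 0.5, -0.0]
opening: 0.0297
grasp_force: 0.0
```

```bash
python3 st.py
```

```text
{'time_s': 5.225, 'joint_positions': [8.764, 52.584, 80.657, 7.236, -96.12, -5.386], 'qd': [24.483, -1.931, 0.074, 11.283, 8.379, -19.805], 'position': [0.941, -0.053, 0.446], 'tcp_rot': [-157.39, -4.329, -89.657]}
```

Request:
send_rows:
  rows:
    - {"delta_pos":[0,-0.25,-0.08],"spin":0,"fingers":-0.4}

```text
time_s: 5.35
position: [0.9475, -0.0435, 0.4571]
tcp_rot: [-155.2, -4.6, -89.4]
wrist_force: [0.2, -0.3, -0.2]
opening: 0.0259
grasp_force: 0.0
```

Request:
send_rows:
  rows:
    - {"delta_pos":[0,-0.25,-0.08],"spin":0,"fingers":-0.4}

```text
time_s: 5.48
position: [0.9525, -0.0422, 0.4707]
tcp_rot: [-152.9, -4.9, -89.8]
wrist_force: [-0.4, 0.2, 1.0]
opening: 0.0255
grasp_force: 0.0
```

Request:
send_rows:
  rows:
    - {"delta_pos":[0,-0.25,-0.08],"spin":0,"fingers":-0.4}

```text
time_s: 5.6
position: [0.9564, -0.0382, 0.4856]
tcp_rot: [-150.7, -5.1, -90.0]
wrist_force: [0.2, -0.6, 0.2]
opening: 0.0256
grasp_force: 0.0
```

```bash
python3 st.py
```

```text
{'time_s': 5.6, 'joint_positions': [10.162, 51.249, 80.655, 9.407, -91.031, -6.261], 'qd': [3.8, -4.509, -0.057, 5.935, 12.893, -2.467], 'position': [0.956, -0.038, 0.486], 'tcp_rot': [-150.652, -5.146, -90.0]}
```

```bash
cat >> h.py <<'E'
def fk(q,p):
    # p: a1,h,L1,e,L2,L3,off ; returns pos, R of tool
    q=np.radians(q); a1,h,L1,e,L2,L3,off=p
    Ry=lambda t:R.from_euler("y",t).as_matrix(); Rx=lambda t:R.from_euler("x",t).as_matrix(); Rz=lambda t:R.from_euler("z",t).as_matrix()
    B=Rz(q[0]); A=B@Ry(q[1]); F=B@Ry(q[1]-q[2])
    w=B@[a1,-off,h]+A@[0,0,L1]+F@[L2,0,e]
    W=F@Rx(q[3])@Ry(-q[4]); t=W@[L3,0,0]
    M=W@Rx(-q[5])  # tool z = W x ; columns handled by const
    return w+t, W@Rx(S6*q[5])@C6
S6=-1; C6=np.array([[0,0,1],[-1,0,0],[0,-1,0]],float)
E
python3 - <<'E'
import h; from h import *
from scipy.optimize import least_squares
D=[([85.6337,22.0918,.3807,-.03,-68.41,-14.8178],[.20515,.58976,.23021],[179.87,0,-19.195]),
([26.655,13.571,16.142,-.019,-92.607,-25.564],[.5665,.1057,.4309],[179.959,.002,-88.908]),
([3.269,52.707,80.656,.58,-116.053,-1.656],[.839,-.1148,.4045],[-178.088,-.457,-88.658]),
([3.364,40.077,55.438,.513,-103.046,-1.893],[.7902,-.1162,.4085],[-177.669,-.418,-88.663]),
([4.217,56.298,80.656,1.217,-110.125,-2.419],[.8846,-.1009,.3543],[-175.719,-.929,-88.698]),
([2.747,53.173,80.654,4.419,-98.153,-.121],[.9265,-.1378,.4246],[-160.593,-3.879,-89.41]),
([10.162,51.249,80.655,9.407,-91.031,-6.261],[.9564,-.0382,.4856],[-150.652,-5.146,-90.0])]
f=least_squares(lambda p:np.ravel([h.fk(q,p)[0]-x for q,x,_ in D]),[0,.4,.4,0,.4,.2,.16])
print(f.x.round(4),abs(f.fun).max())
for s in(1,-1):
  h.S6=s
  for q,x,e in (D[0],D[1],D[-1]):
    print(s,h.fk(q,f.x)[1].round(3).tolist(),R.from_euler("xyz",e,degrees=True).as_matrix().round(3).tolist())
E
```

```text
[-0.0153  0.0992  0.5672 -0.022   0.4396  0.2142  0.1796] 0.05838983361728934
1 [[0.983, 0.182, 0.0], [0.182, -0.983, -0.002], [-0.0, 0.002, -1.0]] [[0.944, -0.329, -0.001], [-0.329, -0.944, -0.002], [-0.0, 0.002, -1.0]]
1 [[0.79, -0.613, -0.0], [-0.613, -0.79, -0.001], [0.0, 0.001, -1.0]] [[0.019, -1.0, -0.001], [-1.0, -0.019, 0.0], [-0.0, 0.001, -1.0]]
1 [[0.346, -0.833, 0.432], [-0.934, -0.262, 0.244], [-0.09, -0.488, -0.868]] [[0.0, -0.872, 0.49], [-0.996, -0.044, -0.078], [0.09, -0.488, -0.868]]
-1 [[0.945, -0.328, 0.0], [-0.328, -0.945, -0.002], [0.001, 0.002, -1.0]] [[0.944, -0.329, -0.001], [-0.329, -0.944, -0.002], [-0.0, 0.002, -1.0]]
-1 [[0.019, -1.0, -0.0], [-1.0, -0.019, -0.001], [0.001, 0.0, -1.0]] [[0.019, -1.0, -0.001], [-1.0, -0.019, 0.0], [-0.0, 0.001, -1.0]]
-1 [[0.157, -0.888, 0.432], [-0.968, -0.053, 0.244], [-0.193, -0.457, -0.868]] [[0.0, -0.872, 0.49], [-0.996, -0.044, -0.078], [0.09, -0.488, -0.868]]
```

```bash
sed -i 's/Rx(q\[3\])/Rx(-q[3])/; /M=W@/d' h.py
python3 - <<'E'
import h; from h import *
from scipy.optimize import least_squares
D=[([85.6337,22.0918,.3807,-.03,-68.41,-14.8178],[.20515,.58976,.23021],[179.87,0,-19.195]),
([26.655,13.571,16.142,-.019,-92.607,-25.564],[.5665,.1057,.4309],[179.959,.002,-88.908]),
([3.269,52.707,80.656,.58,-116.053,-1.656],[.839,-.1148,.4045],[-178.088,-.457,-88.658]),
([3.364,40.077,55.438,.513,-103.046,-1.893],[.7902,-.1162,.4085],[-177.669,-.418,-88.663]),
([4.217,56.298,80.656,1.217,-110.125,-2.419],[.8846,-.1009,.3543],[-175.719,-.929,-88.698]),
([2.747,53.173,80.654,4.419,-98.153,-.121],[.9265,-.1378,.4246],[-160.593,-3.879,-89.41]),
([10.162,51.249,80.655,9.407,-91.031,-6.261],[.9564,-.0382,.4856],[-150.652,-5.146,-90.0])]
f=least_squares(lambda p:np.ravel([h.fk(q,p)[0]-x for q,x,_ in D]),[0,.4,.4,0,.4,.2,.16])
print(f.x.round(4),abs(f.fun).max())
for q,x,e in D[-2:]:
    print(h.fk(q,f.x)[1].round(3).tolist(),R.from_euler("xyz",e,degrees=True).as_matrix().round(3).tolist())
print(np.abs(f.fun.reshape(-1,3)).max(1).round(4))
P=f.x; lo=np.array([-179,-69,-61,-181,-171,-9.2]);
lo=np.array([-179.8,-69.2,-61.2,-181,-171,-177]); hi=np.array([179.8,118,80.6,117,-9.2,177])
def ik(x,M):
    g=lambda q:np.r_[(h.fk(q,P)[0]-x)*10,(R.from_matrix(h.fk(q,P)[1].T@M)).as_rotvec()*3]
    s=least_squares(g,[20,20,10,0,-70,-10],bounds=(lo,hi)); return s.x.round(1),np.abs(s.fun[:3]).max()/10,np.degrees(np.abs(s.fun[3:]).max()/3)
Mt=R.from_euler("xyz",[-150.65,-5.15,-90],degrees=True).as_matrix(); Mv=R.from_euler("xyz",[180,0,-88.65],degrees=True).as_matrix()
def cw(p): a=.0236; return np.array([.5952+p[0]*np.cos(a)-p[1]*np.sin(a),.0601+p[0]*np.sin(a)+p[1]*np.cos(a),p[2]])
for n,p in dict(barshut=(-.142,0,.11),bar3=(.1-.242*np.cos(.3),0,.11+.242*np.sin(.3)),bar6=(.1-.242*np.cos(.6),0,.11+.242*np.sin(.6)),barup=(-.0183,0,.321),pinup=(.036,-.182,.186),pinfold=(-.015,-.182,.058),lev0=(.027,.02,.08)).items():
  for m,M in(("tilt",Mt),("vert",Mv)):
    d=M[:,2]; print(n,m,*ik(cw(p)+(0 if n=='lev0' else .015)*d,M))
E
```

```text
[-1.270e-02  1.540e-01  5.622e-01 -4.000e-04  4.358e-01  2.864e-01
  1.599e-01] 0.014692198328563222
[[0.01, -0.943, 0.333], [-0.998, -0.032, -0.06], [0.068, -0.331, -0.941]] [[0.01, -0.943, 0.333], [-0.998, -0.032, -0.06], [0.068, -0.332, -0.941]]
[[0.0, -0.872, 0.49], [-0.996, -0.044, -0.078], [0.09, -0.488, -0.868]] [[0.0, -0.872, 0.49], [-0.996, -0.044, -0.078], [0.09, -0.488, -0.868]]
[0.0032 0.0024 0.0078 0.0046 0.0055 0.0024 0.0147]
barshut tilt [ 42.7   6.7 -50.6  61.6 -26.3 -96.2] 1.7208456881689926e-15 2.1805534819443297e-13
barshut vert [ 27.6  14.6 -32.    0.  -43.4 -26.3] 1.6653345369377348e-16 2.436536240701844e-14
bar3 tilt [ 41.3  -0.4 -43.7  42.7 -34.4 -73.2] 1.6653345369377348e-16 1.1400810812787093e-14
bar3 vert [ 27.   10.1 -25.6  -0.  -54.3 -25.6] 1.9373391779708982e-14 5.331540490018558e-12
bar6 tilt [ 37.8  -2.1 -34.4  33.3 -41.3 -58.7] 1.1102230246251565e-16 1.5242814890873108e-14
bar6 vert [ 25.3   9.5 -16.3  -0.  -64.1 -24. ] 2.5515423107691504e-11 4.7786206671118506e-09
barup tilt [ 31.1   2.9 -18.4  25.5 -48.  -43.5] 7.982503547054876e-14 6.599390234024851e-12
barup vert [ 21.9  15.2   1.4  -0.  -76.2 -20.6] 1.1108558517491929e-11 2.204235205883218e-09
pinup tilt [  7.   16.4 -22.1  19.7 -23.9 -21.7] 3.3306690738754696e-16 1.554641522030491e-14
pinup vert [  3.5  26.6  -0.5  -0.  -62.9  -2.2] 4.898859096158503e-13 1.7910570820032272e-10
pinfold tilt [  8.1  23.6 -35.8  76.6  -9.2 -81. ] 0.000731631737401664 0.554646809095845
pinfold vert [  3.7  30.2 -15.3  -0.  -44.6  -2.4] 1.2348601308165286e-11 3.3185858534806843e-09
lev0 tilt [ 31.   22.3 -30.2  54.5 -23.1 -77.9] 4.653402663201689e-12 1.027609789048896e-09
lev0 vert [ 22.2  30.   -9.1  -0.  -51.  -20.8] 1.4432899320127035e-15 5.2850271476299326e-14
```

```bash
cat >> h.py <<'E'
P=np.array([-.0127,.154,.5622,-.0004,.4358,.2864,.1599])
lo=np.array([-179.8,-69.2,-61.2,-181,-171,-177]); hi=np.array([179.8,118,80.6,117,-9.2,177])
def ik(x,M,q0):
    from scipy.optimize import least_squares
    g=lambda q:np.r_[(fk(q,P)[0]-x)*10,(R.from_matrix(fk(q,P)[1].T@M)).as_rotvec()*3]
    s=least_squares(g,q0,bounds=(lo,hi)); return s.x.round(1).tolist(),round(abs(s.fun).max(),4)
def cw(p): a=.0236; return np.array([.5952+p[0]*np.cos(a)-p[1]*np.sin(a),.0601+p[0]*np.sin(a)+p[1]*np.cos(a),p[2]])
def bar(th): return cw([.1-.242*np.cos(th),0,.11+.242*np.sin(th)])
def go(pts,depth=.015,q=True):
    """deltas (fraction) from the present pose to put TCP 'depth' past each world point"""
    s=r.sense(); M=R.from_euler("xyz",s["tcp_rot"],degrees=True).as_matrix(); o=s["position"]; q0=np.clip(s["joint_positions"],lo+.01,hi-.01)
    print("t",round(float(s["time_s"]),2),"at",o.round(4),s["tcp_rot"].round(2),"zt",M[:,2].round(3),"F",np.round(s["wrist_force"],1),"open",round(float(s["opening"]),4),"grip",np.round(s["grasp_force"],1))
    for p in np.atleast_2d(pts):
        t=p+depth*M[:,2]; d=M.T@(t-o); qq=ik(t,M,q0) if q else ""
        if q: q0=np.clip(qq[0],lo+.01,hi-.01)
        print("->",t.round(4),"delta",(d/.8).round(4).tolist(),"mm",round(np.linalg.norm(d)*1000),qq)
E
python3 - <<'E'
from h import *
b=bar(0); z=np.array([.49,-.078,-.868])
go([[.55,.03,.40],b-.1*z,b-.05*z,b])
E
```

```text
t 5.6 at [ 0.9564 -0.0382  0.4856] [-150.65   -5.15  -90.  ] zt [ 0.49  -0.078 -0.868] F [ 0.2 -0.6  0.2] open 0.0256 grip 0.0
-> [0.5574 0.0288 0.387 ] delta [-0.0944, 0.4913, -0.144] mm 417 ([29.4, -2.8, -13.3, 21.5, -57.3, -36.2], np.float64(0.0))
-> [0.4116 0.0634 0.1838] delta [-0.1602, 0.7722, -0.0162] mm 631 ([51.8, -9.1, -48.4, 39.9, -42.5, -78.5], np.float64(0.0))
-> [0.4361 0.0595 0.1404] delta [-0.1602, 0.7722, 0.0463] mm 632 ([46.9, -1.4, -49.9, 48.3, -33.4, -84.8], np.float64(0.0))
-> [0.4606 0.0556 0.097 ] delta [-0.1603, 0.7722, 0.1088] mm 637 ([42.7, 6.7, -50.6, 61.5, -26.3, -96.2], np.float64(0.0))
```

Request:
send_rows:
  rows:
    - {"delta_pos":[-0.012,0.062,-0.018],"spin":0,"fingers":-0.4}
    - {"delta_pos":[-0.025,0.13,-0.038],"spin":0,"fingers":-0.4}
    - {"delta_pos":[-0.038,0.2,-0.058],"spin":0,"fingers":-0.4}
    - {"delta_pos":[-0.052,0.27,-0.079],"spin":0,"fingers":-0.4}
    - {"delta_pos":[-0.065,0.34,-0.1],"spin":0,"fingers":-0.4}

```text
time_s: 6.22
position: [0.7315, -0.0005, 0.4319]
tcp_rot: [-150.6, -5.1, -90.0]
wrist_force: [0.0, 1.1, 1.5]
opening: 0.0255
grasp_force: 0.0
```

Request:
send_rows:
  rows:
    - {"delta_pos":[-0.015,0.075,-0.022],"spin":0,"fingers":-0.4}
    - {"delta_pos":[-0.029,0.15,-0.044],"spin":0,"fingers":-0.4}
    - {"delta_pos":[-0.029,0.15,-0.044],"spin":0,"fingers":-0.4}
    - {"delta_pos":[-0.029,0.15,-0.044],"spin":0,"fingers":-0.4}

```text
time_s: 6.72
position: [0.6122, 0.0207, 0.4035]
tcp_rot: [-150.6, -5.1, -89.9]
wrist_force: [0.4, -0.1, 0.4]
opening: 0.0258
grasp_force: 0.0
```

```bash
python3 - <<'E'
from h import *
b=bar(0); z=np.array([.49,-.078,-.868])
go([b-.1*z,b-.05*z,b])
E
```

```text
t 6.72 at [0.6122 0.0207 0.4035] [-150.58   -5.05  -89.91] zt [ 0.491 -0.076 -0.868] F [ 0.4 -0.1  0.4] open 0.0258 grip 0.0
-> [0.4116 0.0634 0.1838] delta [-0.0778, 0.3504, 0.1111] mm 301 ([51.7, -9.1, -48.5, 40.0, -42.3, -78.5], np.float64(0.0))
-> [0.4361 0.0595 0.1404] delta [-0.0777, 0.3505, 0.1736] mm 319 ([46.8, -1.4, -50.0, 48.5, -33.2, -84.9], np.float64(0.0))
-> [0.4606 0.0556 0.097 ] delta [-0.0776, 0.3506, 0.236] mm 344 ([42.7, 6.7, -50.6, 61.8, -26.2, -96.4], np.float64(0.0))
```

Request:
send_rows:
  rows:
    - {"delta_pos":[-0.016,0.07,0.015],"spin":0,"fingers":-0.4}
    - {"delta_pos":[-0.031,0.14,0.03],"spin":0,"fingers":-0.4}
    - {"delta_pos":[-0.047,0.21,0.05],"spin":0,"fingers":-0.4}
    - {"delta_pos":[-0.062,0.28,0.08],"spin":0,"fingers":-0.4}
    - {"delta_pos":[-0.078,0.35,0.111],"spin":0,"fingers":-0.4}

```text
time_s: 7.35
position: [0.4176, 0.0671, 0.197]
tcp_rot: [-151.9, -5.0, -89.9]
wrist_force: [-13.6, 1.4, -14.0]
opening: 0.0256
grasp_force: 0.0
```

Request:
send_rows:
  rows:
    - {"delta_pos":[0,0,0],"spin":0,"fingers":-0.4}
    - {"delta_pos":[0,0,0],"spin":0,"fingers":-0.4}

```text
time_s: 7.6
position: [0.419, 0.0665, 0.1982]
tcp_rot: [-151.9, -5.1, -90.0]
wrist_force: [0.3, -0.1, -0.4]
opening: 0.0255
grasp_force: 0.0
```

```bash
python3 - <<'E'
from h import *
b=bar(0); z=np.array([.49,-.078,-.868])
go([b-.1*z,b-.05*z,b])
cv2.imwrite("pics/w1.png",r.grab_frame("wrist")[:,:,::-1])
E
```

```text
t 7.6 at [0.419  0.0665 0.1982] [-151.85   -5.09  -89.95] zt [ 0.472 -0.078 -0.878] F [ 0.3 -0.1 -0.4] open 0.0255 grip 0.0
-> [0.4113 0.0634 0.1836] delta [0.0023, 0.0172, 0.0118] mm 17 ([50.8, -8.7, -47.7, 37.9, -42.5, -76.0], np.float64(0.0))
-> [0.4358 0.0595 0.1402] delta [0.0024, 0.0159, 0.0743] mm 61 ([46.1, -1.1, -49.2, 45.6, -33.5, -81.7], np.float64(0.0))
-> [0.4603 0.0556 0.0968] delta [0.0024, 0.0146, 0.1367] mm 110 ([42.0, 6.8, -49.8, 57.8, -26.2, -92.0], np.float64(0.0))
```

View pics/w1.png

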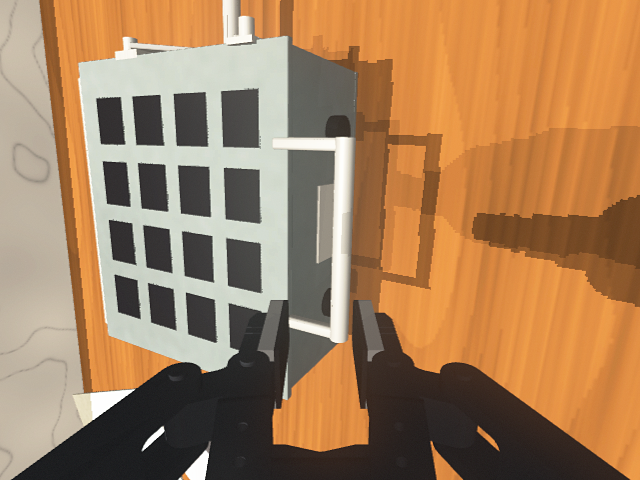

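The wrist view shows the bar running from about (345,140) to (340,335), with the fingers straddling its line at columns 285 and 365. I'll go down along the tool axis.

Request:
send_rows:
  rows:
    - {"delta_pos":[0.002,0.016,0.02],"spin":0,"fingers":-0.4}
    - {"delta_pos":[0.002,0.016,0.045],"spin":0,"fingers":-0.4}
    - {"delta_pos":[0.002,0.016,0.074],"spin":0,"fingers":-0.4}
    - {"delta_pos":[0.002,0.016,0.074],"spin":0,"fingers":-0.4}

```text
time_s: 8.15
position: [0.4492, 0.0632, 0.1643]
tcp_rot: [-154.0, -5.3, -90.1]
wrist_force: [0.1, -0.2, 0.4]
opening: 0.0255
grasp_force: 0.0
```

```bash
python3 - <<'E'
from h import *
go([bar(0)]); print(r.sense()["joint_positions"].round(1))
E
```

```text
t 8.15 at [0.4492 0.0632 0.1643] [-153.99   -5.27  -90.05] zt [ 0.438 -0.083 -0.895] F [ 0.1 -0.2  0.4] open 0.0255 grip 0.0
-> [0.4598 0.0555 0.0966] delta [0.0018, 0.0254, 0.0824] mm 69 ([41.1, 7.1, -48.3, 51.3, -26.7, -84.9], np.float64(0.0))
[ 28.3  -1.1 -61.2  62.5 -18.5 -85.3]
```

Request:
send_rows:
  rows:
    - {"delta_pos":[0,0.2,0],"spin":0,"fingers":-0.4}

```text
time_s: 8.28
position: [0.4091, 0.0648, 0.1683]
tcp_rot: [-156.2, -5.2, -90.3]
wrist_force: [-0.3, -0.0, 0.9]
opening: 0.0258
grasp_force: 0.0
```

Request:
send_rows:
  rows:
    - {"delta_pos":[0,0.2,0],"spin":0,"fingers":-0.4}

```text
time_s: 8.4
position: [0.3657, 0.0703, 0.1734]
tcp_rot: [-158.3, -5.1, -90.0]
wrist_force: [0.7, 0.7, 1.6]
opening: 0.0256
grasp_force: 0.0
```

Request:
send_rows:
  rows:
    - {"delta_pos":[0,0.2,0],"spin":0,"fingers":-0.4}

```text
time_s: 8.52
position: [0.3213, 0.076, 0.1807]
tcp_rot: [-160.2, -5.1, -90.0]
wrist_force: [-0.4, 1.3, 2.2]
opening: 0.0256
grasp_force: 0.0
```

```bash
python3 - <<'E'
from h import *
go([bar(0)]); print(r.sense()["joint_positions"].round(1))
E
```

```text
t 8.53 at [0.3213 0.076  0.1807] [-160.19   -5.11  -89.98] zt [ 0.339 -0.084 -0.937] F [-0.4  1.3  2.2] open 0.0256 grip 0.0
-> [0.4583 0.0555 0.0959] delta [0.0161, -0.1247, 0.1594] mm 162 ([38.0, 8.3, -44.2, 34.5, -29.0, -66.3], np.float64(0.0))
[ 59.6 -15.8 -61.2  29.6 -42.6 -80.3]
```

```bash
cat >> h.py <<'E'
def fk(q,p):
    q=np.radians(q); a1,h,L1,e,L2,L3,off,oy,oz,ky=p
    Ry=lambda t:R.from_euler("y",t).as_matrix(); Rx=lambda t:R.from_euler("x",t).as_matrix(); Rz=lambda t:R.from_euler("z",t).as_matrix()
    B=Rz(q[0]); A=B@Ry(q[1]); F=B@Ry(q[1]-q[2]); G=F@Rx(-q[3]); W=G@Ry(-q[4])
    return B@[a1,-off,h]+A@[0,0,L1]+F@[L2,0,e]+G@[0,oy,oz]+W@[L3,0,ky], W@Rx(-q[5])@C6
E
python3 - <<'E'
import h; from h import *
from scipy.optimize import least_squares
s=r.sense()
D=[([85.6337,22.0918,.3807,-.03,-68.41,-14.8178],[.20515,.58976,.23021]),
([26.655,13.571,16.142,-.019,-92.607,-25.564],[.5665,.1057,.4309]),
([3.269,52.707,80.656,.58,-116.053,-1.656],[.839,-.1148,.4045]),
([3.364,40.077,55.438,.513,-103.046,-1.893],[.7902,-.1162,.4085]),
([4.217,56.298,80.656,1.217,-110.125,-2.419],[.8846,-.1009,.3543]),
([2.747,53.173,80.654,4.419,-98.153,-.121],[.9265,-.1378,.4246]),
([10.162,51.249,80.655,9.407,-91.031,-6.261],[.9564,-.0382,.4856]),
([28.3,-1.1,-61.2,62.5,-18.5,-85.3],[.4492,.0632,.1643]),(s["joint_positions"],s["position"])]
f=least_squares(lambda p:np.r_[np.ravel([h.fk(q,p)[0]-x for q,x in D]),p*1e-4],[0,.3,.4,0,.4,.2,.1,0,0,0])
print(f.x.round(4).tolist(),np.abs(f.fun[:27].reshape(-1,3)).max(1).round(4))
h.P=f.x; open("h.py","a").write("P=np.array(%s)\n"%f.x.round(5).tolist())
h.go([bar(0),bar(.5),bar(1.06),cw([.027,.02,.08])])
E
```

```text
[-0.0001, 0.1605, 0.565, 0.0, 0.4218, 0.2977, -0.0005, -0.1603, -0.0001, -0.0] [0.0001 0.     0.     0.     0.     0.     0.0001 0.0001 0.0002]
t 8.53 at [0.3213 0.076  0.1807] [-160.19   -5.11  -89.98] zt [ 0.339 -0.084 -0.937] F [-0.4  1.3  2.2] open 0.0256 grip 0.0
-> [0.4583 0.0555 0.0959] delta [0.0161, -0.1247, 0.1594] mm 162 ([21.9, 8.0, -61.2, 67.8, -12.5, -86.7], np.float64(0.0411))
-> [0.4879 0.0562 0.212 ] delta [0.0282, -0.2085, 0.036] mm 171 ([33.2, 1.1, -41.5, 25.8, -35.9, -51.8], np.float64(0.0))
-> [0.582  0.0584 0.3071] delta [0.036, -0.3593, -0.0358] mm 290 ([28.0, 6.3, -18.9, 17.5, -50.6, -36.6], np.float64(0.0))
-> [0.6268 0.0795 0.0659] delta [-0.017, -0.3111, 0.2634] mm 326 ([19.8, 24.4, -41.9, 60.1, -12.9, -76.6], np.float64(0.0))
```

```bash
cat > tab.py <<'E'
from h import *
Mv=R.from_euler("xyz",[180,0,-88.65],degrees=True)
pts=dict(bar0=(-.142,0,.11),bar5=(.1-.242*np.cos(.5),0,.11+.242*np.sin(.5)),barup=(-.018,0,.321),lev0=(.027,.035,.07),lev1=(.027,-.06,.07),pinup=(.036,-.182,.186),pinmid=(-.03,-.182,.14),pinfold=(-.015,-.182,.058))
for az in (-10,0,15):
 for t in (0,8,12,16,20,24,28):
  o=[]
  for n,p in pts.items():
    a=np.radians(az+1.35); M=(R.from_rotvec(np.radians(t)*np.array([np.sin(a),-np.cos(a),0]))*Mv).as_matrix()
    best=min((ik(cw(p)+(.015*M[:,2] if n[:3]!='lev' else 0),M,q0) for q0 in ([25,10,-20,20,-50,-30],[25,10,-20,60,-20,-80])),key=lambda b:b[1])
    o.append(f"{n}:{best[1]:.2f}/{best[0][3]:.0f},{best[0][4]:.0f}")
  print(az,t,M[:,2].round(2),*o)
E
python3 tab.py
```

```text
-10 0 [-0. -0. -1.] bar0:0.00/-0,-42 bar5:0.00/-0,-60 barup:0.00/0,-76 lev0:0.00/0,-49 lev1:0.00/0,-48 pinup:0.00/0,-62 pinmid:0.00/0,-53 pinfold:0.00/0,-43
-10 8 [ 0.14 -0.02 -0.99] bar0:0.00/10,-30 bar5:0.00/6,-50 barup:0.00/5,-66 lev0:0.00/8,-36 lev1:0.00/6,-36 pinup:0.00/2,-51 pinmid:0.00/3,-41 pinfold:0.00/4,-31
-10 12 [ 0.21 -0.03 -0.98] bar0:0.00/19,-24 bar5:0.00/11,-46 barup:0.00/8,-61 lev0:0.00/14,-30 lev1:0.00/11,-29 pinup:0.00/4,-45 pinmid:0.00/5,-35 pinfold:0.00/7,-24
-10 16 [ 0.27 -0.04 -0.96] bar0:0.00/37,-17 bar5:0.00/16,-40 barup:0.00/11,-56 lev0:0.00/25,-22 lev1:0.00/20,-21 pinup:0.00/6,-39 pinmid:0.00/8,-29 pinfold:0.00/14,-16
-10 20 [ 0.34 -0.05 -0.94] bar0:0.04/66,-10 bar5:0.00/23,-35 barup:0.00/15,-50 lev0:0.00/53,-13 lev1:0.00/47,-10 pinup:0.00/9,-32 pinmid:0.00/14,-22 pinfold:0.04/23,-9
-10 24 [ 0.4  -0.06 -0.91] bar0:0.18/71,-11 bar5:0.00/32,-30 barup:0.00/20,-45 lev0:0.05/94,-9 lev1:0.16/56,-9 pinup:0.00/14,-25 pinmid:0.00/26,-12 pinfold:0.16/12,-9
-10 28 [ 0.46 -0.07 -0.88] bar0:0.29/81,-11 bar5:0.00/46,-24 barup:0.00/26,-39 lev0:0.09/117,-9 lev1:0.26/117,-9
[... 1639 characters left out ...]
.00/-5,-39 pinfold:0.00/-6,-30
15 16 [ 0.26  0.08 -0.96] bar0:0.00/12,-18 bar5:0.00/5,-40 barup:0.00/2,-56 lev0:0.00/6,-24 lev1:0.00/-1,-26 pinup:0.00/-6,-44 pinmid:0.00/-7,-35 pinfold:0.00/-9,-26
15 20 [ 0.33  0.1  -0.94] bar0:0.02/24,-9 bar5:0.00/7,-34 barup:0.00/3,-50 lev0:0.00/10,-16 lev1:0.00/-2,-20 pinup:0.00/-8,-39 pinmid:0.00/-10,-31 pinfold:0.00/-14,-22
15 24 [ 0.39  0.11 -0.91] bar0:0.14/15,-9 bar5:0.00/11,-28 barup:0.00/4,-45 lev0:0.04/16,-9 lev1:0.00/-3,-14 pinup:0.00/-11,-35 pinmid:0.00/-14,-27 pinfold:0.00/-21,-19
15 28 [ 0.45  0.13 -0.88] bar0:0.20/-1,-9 bar5:0.00/16,-21 barup:0.00/5,-39 lev0:0.13/4,-9 lev1:0.00/-6,-9 pinup:0.00/-15,-31 pinmid:0.00/-20,-24 pinfold:0.00/-30,-18
```

Request:
send_rows:
  rows:
    - {"delta_pos":[0.06,0.2,-0.05],"spin":0,"fingers":-0.4}

```text
time_s: 8.65
position: [0.2763, 0.0665, 0.1967]
tcp_rot: [-161.0, -5.2, -90.1]
wrist_force: [-1.7, 1.8, 1.6]
opening: 0.0253
grasp_force: 0.0
```

Request:
send_rows:
  rows:
    - {"delta_pos":[0.06,0.1,-0.05],"spin":0,"fingers":-0.4}

```text
time_s: 8.78
position: [0.2498, 0.0613, 0.2061]
tcp_rot: [-161.0, -4.6, -90.8]
wrist_force: [-0.8, 0.9, 1.0]
opening: 0.0257
grasp_force: 0.0
```

```bash
python3 - <<'E'
from h import *
b=bar(0);s=r.sense(); z=R.from_euler("xyz",s["tcp_rot"],degrees=True).as_matrix()[:,2]
go([b-.09*z,b-.05*z,b,bar(.5),bar(1.06)]); print(s["joint_positions"].round(1))
E
```

```text
t 8.78 at [0.2498 0.0613 0.2061] [-160.96   -4.64  -90.78] zt [ 0.325 -0.081 -0.942] F [-0.8  0.9  1. ] open 0.0257 grip 0.0
-> [0.4289 0.0628 0.1807] delta [-0.0075, -0.2013, 0.1026] mm 181 ([38.6, -2.5, -51.0, 29.4, -32.8, -62.3], np.float64(0.0))
-> [0.4419 0.0596 0.143 ] delta [-0.0075, -0.2013, 0.1526] mm 202 ([34.4, 2.2, -55.1, 37.9, -24.1, -68.1], np.float64(0.0))
-> [0.4581 0.0555 0.0959] delta [-0.0075, -0.2013, 0.2151] mm 236 ([22.1, 8.1, -61.2, 66.8, -12.3, -86.9], np.float64(0.0129))
-> [0.4877 0.0562 0.2119] delta [0.0028, -0.2835, 0.0904] mm 238 ([33.0, 1.4, -40.5, 24.1, -37.0, -51.0], np.float64(0.0))
-> [0.5818 0.0585 0.307 ] delta [0.0081, -0.4333, 0.0164] mm 347 ([27.8, 6.6, -18.0, 16.5, -51.7, -36.5], np.float64(0.0))
[ 87.7 -33.  -61.   20.8 -67.5 -96.6]
```

Request:
send_rows:
  rows:
    - {"delta_pos":[0,-0.04,0.02],"spin":0,"fingers":-0.4}
    - {"delta_pos":[-0.002,-0.09,0.045],"spin":0,"fingers":-0.4}
    - {"delta_pos":[-0.004,-0.14,0.07],"spin":0,"fingers":-0.4}
    - {"delta_pos":[-0.0075,-0.19,0.1],"spin":0,"fingers":-0.4}
    - {"delta_pos":[-0.0075,-0.2,0.125],"spin":0,"fingers":-0.4}

```text
time_s: 9.4
position: [0.4373, 0.0629, 0.1638]
tcp_rot: [-160.8, -4.7, -90.8]
wrist_force: [-0.3, -0.4, 0.5]
opening: 0.0256
grasp_force: 0.0
```

Request:
send_rows:
  rows:
    - {"delta_pos":[0,0,0.02],"spin":0,"fingers":-0.4}
    - {"delta_pos":[0,0,0.02],"spin":0,"fingers":-0.4}

```text
time_s: 9.65
position: [0.4393, 0.0601, 0.1477]
tcp_rot: [-161.0, -4.9, -90.8]
wrist_force: [0.1, -0.8, 0.6]
opening: 0.0258
grasp_force: 0.0
```

Request:
send_rows:
  rows:
    - {"delta_pos":[0,0.2,0.06],"spin":0,"fingers":-0.4}

```text
time_s: 9.78
position: [0.3999, 0.0634, 0.1282]
tcp_rot: [-161.7, -4.5, -90.8]
wrist_force: [-0.4, 1.1, -0.4]
opening: 0.0255
grasp_force: 0.0
```

Request:
send_rows:
  rows:
    - {"delta_pos":[0,0.2,0.06],"spin":0,"fingers":-0.4}

```text
time_s: 9.9
position: [0.3664, 0.0658, 0.1241]
tcp_rot: [-164.4, -4.4, -90.7]
wrist_force: [-1.0, -0.7, 0.6]
opening: 0.0255
grasp_force: 0.0
```

```bash
cat > g0.py <<'E'
from h import *
b=bar(0);s=r.sense(); M=R.from_euler("xyz",s["tcp_rot"],degrees=True).as_matrix(); z=M[:,2]
go([b-.09*z,b-.05*z,b,bar(.5),bar(1.06)]); print(s["joint_positions"].round(1),"ybar dot",M[:,1]@[-.0236,.9997,0])
E
python3 g0.py
```

```text
t 9.9 at [0.3664 0.0658 0.1241] [-164.36   -4.38  -90.66] zt [ 0.269 -0.077 -0.96 ] F [-1.  -0.7  0.6] open 0.0255 grip 0.0
-> [0.4331 0.0625 0.182 ] delta [0.0087, -0.0997, -0.0468] mm 88 ([37.7, -0.8, -46.1, 22.0, -37.0, -54.5], np.float64(0.0))
-> [0.4438 0.0594 0.1436] delta [0.0087, -0.0997, 0.0032] mm 80 ([35.3, 3.5, -49.7, 26.6, -29.1, -57.8], np.float64(0.0))
-> [0.4573 0.0556 0.0956] delta [0.0087, -0.0997, 0.0657] mm 96 ([30.1, 9.3, -55.4, 40.5, -18.1, -68.1], np.float64(0.0))
-> [0.4869 0.0563 0.2116] delta [0.0185, -0.1744, -0.0637] mm 149 ([32.5, 2.7, -36.5, 18.4, -41.3, -45.4], np.float64(0.0))
-> [0.5809 0.0585 0.3067] delta [0.0234, -0.3195, -0.1465] mm 282 ([27.1, 8.1, -14.4, 13.3, -56.2, -33.4], np.float64(0.0))
[ 44.   -2.6 -61.1  32.3 -26.9 -72.4] ybar dot 0.013178374823865418
```

Request:
send_rows:
  rows:
    - {"delta_pos":[0,0,-0.047],"spin":0,"fingers":-0.4}
    - {"delta_pos":[0.004,-0.05,-0.047],"spin":0,"fingers":-0.4}
    - {"delta_pos":[0.009,-0.1,-0.047],"spin":0,"fingers":-0.4}
    - {"delta_pos":[0.009,-0.1,-0.02],"spin":0,"fingers":-0.4}
    - {"delta_pos":[0.009,-0.1,0.003],"spin":0,"fingers":-0.4}

```text
time_s: 10.52
position: [0.4443, 0.0594, 0.1433]
tcp_rot: [-164.3, -4.4, -90.6]
wrist_force: [0.5, -0.5, -1.3]
opening: 0.026
grasp_force: 0.0
```

Request:
send_rows:
  rows:
    - {"delta_pos":[0,0,0],"spin":0,"fingers":-0.4}

```text
time_s: 10.65
position: [0.4432, 0.0584, 0.1423]
tcp_rot: [-164.5, -4.5, -90.6]
wrist_force: [-0.3, -0.8, 0.4]
opening: 0.0256
grasp_force: 0.0
```

```bash
python3 g0.py
```

```text
t 10.65 at [0.4432 0.0584 0.1423] [-164.52   -4.54  -90.63] zt [ 0.266 -0.079 -0.961] F [-0.3 -0.8  0.4] open 0.0256 grip 0.0
-> [0.4333 0.0627 0.1821] delta [-0.0013, -0.0014, -0.0514] mm 41 ([37.7, -0.6, -45.9, 21.9, -37.2, -54.3], np.float64(0.0))
-> [0.4439 0.0595 0.1436] delta [-0.0013, -0.0014, -0.0014] mm 2 ([35.3, 3.6, -49.5, 26.4, -29.4, -57.6], np.float64(0.0))
-> [0.4572 0.0556 0.0956] delta [-0.0013, -0.0014, 0.0611] mm 49 ([30.3, 9.4, -55.1, 39.8, -18.4, -67.6], np.float64(0.0))
-> [0.4868 0.0563 0.2116] delta [0.0089, -0.0756, -0.0684] mm 82 ([32.5, 2.8, -36.3, 18.4, -41.6, -45.3], np.float64(0.0))
-> [0.5809 0.0585 0.3067] delta [0.0142, -0.2206, -0.1516] mm 214 ([27.1, 8.2, -14.3, 13.3, -56.5, -33.4], np.float64(0.0))
[ 35.2   3.6 -49.8  26.6 -29.1 -57.8] ybar dot 0.012253262264835661
```

Request:
send_rows:
  rows:
    - {"delta_pos":[-0.001,-0.001,0.02],"spin":0,"fingers":-0.4}
    - {"delta_pos":[-0.001,-0.001,0.04],"spin":0,"fingers":-0.4}
    - {"delta_pos":[-0.001,-0.001,0.061],"spin":0,"fingers":-0.4}
    - {"delta_pos":[-0.001,-0.001,0.061],"spin":0,"fingers":-0.4}
    - {"delta_pos":[-0.001,-0.001,0.061],"spin":0,"fingers":-0.4}

```text
time_s: 11.28
position: [0.4585, 0.0562, 0.0973]
tcp_rot: [-164.3, -4.4, -90.6]
wrist_force: [-0.2, 1.0, 0.2]
opening: 0.0257
grasp_force: 0.0
```

Request:
send_rows:
  rows:
    - {"delta_pos":[0,0,0],"spin":0,"fingers":-1}
    - {"delta_pos":[0,0,0],"spin":0,"fingers":-1}
    - {"delta_pos":[0,0,0],"spin":0,"fingers":-1}
  squeeze: 40

```text
time_s: 11.65
position: [0.4552, 0.0548, 0.0955]
tcp_rot: [-164.6, -4.6, -90.6]
wrist_force: [-13.1, 4.1, 4.7]
opening: 0.0105
grasp_force: 39.0
```

```bash
python3 - <<'E'
from h import *
s=r.sense();M=R.from_euler("xyz",s["tcp_rot"],degrees=True).as_matrix(); o=s["position"]-.015*M[:,2]; print("bar-offset",o-bar(0),s["joint_positions"].round(1))
c=o-bar(0)
go([bar(t)+c for t in (.08,.16,.24,.32,.4,.5,.6,.7,.8,.9,1.0,1.09)],q=False)
E
```

```text
bar-offset [-2.01864858e-03 -7.55628285e-04 -9.99067912e-05] [ 30.4   9.2 -55.3  39.9 -18.5 -67.6]
t 11.65 at [0.4552 0.0548 0.0955] [-164.57   -4.6   -90.59] zt [ 0.265 -0.08  -0.961] F [-13.1   4.1   4.7] open 0.0105 grip 39.0
-> [0.456  0.0548 0.1148] delta [0.0019, -0.0073, -0.023] mm 19 
-> [0.4583 0.0549 0.134 ] delta [0.0037, -0.0165, -0.0453] mm 39 
-> [0.4621 0.055  0.153 ] delta [0.0055, -0.0274, -0.0668] mm 58 
-> [0.4675 0.0551 0.1716] delta [0.0071, -0.04, -0.0874] mm 77 
-> [0.4743 0.0552 0.1897] delta [0.0086, -0.0543, -0.1069] mm 96 
-> [0.4848 0.0555 0.2115] delta [0.0104, -0.0742, -0.1296] mm 120 
-> [0.4975 0.0558 0.2321] delta [0.0119, -0.0962, -0.1502] mm 143 
-> [0.5121 0.0561 0.2514] delta [0.0132, -0.1203, -0.1685] mm 166 
-> [0.5286 0.0565 0.2691] delta [0.0143, -0.146, -0.1843] mm 188 
-> [0.5467 0.057  0.2851] delta [0.0151, -0.1732, -0.1975] mm 211 
-> [0.5664 0.0574 0.2991] delta [0.0157, -0.2016, -0.208] mm 232 
-> [0.5852 0.0579 0.3101] delta [0.016, -0.2279, -0.2149] mm 251
```

Request:
send_rows:
  rows:
    - {"delta_pos":[0.002,-0.003,-0.023],"spin":0,"fingers":-1}
    - {"delta_pos":[0.004,-0.0125,-0.045],"spin":0,"fingers":-1}
    - {"delta_pos":[0.0055,-0.0234,-0.067],"spin":0,"fingers":-1}
    - {"delta_pos":[0.007,-0.036,-0.087],"spin":0,"fingers":-1}
    - {"delta_pos":[0.0086,-0.05,-0.107],"spin":0,"fingers":-1}

```text
time_s: 12.28
position: [0.4746, 0.0565, 0.1908]
tcp_rot: [-164.3, -4.4, -90.5]
wrist_force: [21.2, -10.1, -13.4]
opening: 0.0108
grasp_force: 39.1
```

Request:
send_rows:
  rows:
    - {"delta_pos":[0.0018,-0.02,-0.0227],"spin":0,"fingers":-1}
    - {"delta_pos":[0.0033,-0.042,-0.0433],"spin":0,"fingers":-1}
    - {"delta_pos":[0.0046,-0.066,-0.0616],"spin":0,"fingers":-1}
    - {"delta_pos":[0.0057,-0.0917,-0.0774],"spin":0,"fingers":-1}
    - {"delta_pos":[0.0057,-0.0917,-0.0774],"spin":0,"fingers":-1}

```text
time_s: 12.9
position: [0.5277, 0.0576, 0.2703]
tcp_rot: [-164.4, -4.4, -90.6]
wrist_force: [-4.8, 1.8, 4.0]
opening: 0.0109
grasp_force: 40.8
```

```bash
python3 - <<'E'
from h import *
s=r.sense();M=R.from_euler("xyz",s["tcp_rot"],degrees=True).as_matrix(); o=s["position"]-.015*M[:,2]
c=np.array([-.002,-.0008,0]); h=cw([.1,0,.11])+c; d=o-h; print("bar rad",np.hypot(d[0],d[2]),"angle",np.arctan2(d[2],-d[0]),s["joint_positions"].round(1))
go([bar(t)+c for t in (.8,.9,1.0,1.05,1.09)],q=False)
E
```

```text
bar rad 0.2433989686650312 angle 0.8004396048572626 [ 30.    3.9 -25.1  15.1 -50.6 -38.6]
t 12.9 at [0.5277 0.0576 0.2703] [-164.36   -4.41  -90.63] zt [ 0.269 -0.077 -0.96 ] F [-4.8  1.8  4. ] open 0.0109 grip 40.8
-> [0.5286 0.0565 0.2692] delta [0.0012, -0.0008, 0.0017] mm 2 
-> [0.5468 0.057  0.2852] delta [0.0019, -0.028, -0.0114] mm 24 
-> [0.5665 0.0574 0.2992] delta [0.0024, -0.0564, -0.0217] mm 48 
-> [0.5768 0.0577 0.3055] delta [0.0026, -0.071, -0.0258] mm 60 
-> [0.5853 0.0579 0.3102] delta [0.0027, -0.0828, -0.0285] mm 70
```

Request:
send_rows:
  rows:
    - {"delta_pos":[0.001,-0.028,-0.0114],"spin":0,"fingers":-1}
    - {"delta_pos":[0.0015,-0.056,-0.0217],"spin":0,"fingers":-1}
    - {"delta_pos":[0.002,-0.071,-0.026],"spin":0,"fingers":-1}
    - {"delta_pos":[0.002,-0.081,-0.029],"spin":0,"fingers":-1}
    - {"delta_pos":[0.002,-0.084,-0.03],"spin":0,"fingers":-1}

```text
time_s: 13.52
position: [0.5839, 0.0589, 0.3093]
tcp_rot: [-164.7, -4.4, -90.6]
wrist_force: [-11.0, 6.9, 5.8]
opening: 0.0105
grasp_force: 42.6
```

Request:
send_rows:
  rows:
    - {"delta_pos":[0,0,0],"spin":0,"fingers":-1}
    - {"delta_pos":[0,0,0],"spin":0,"fingers":-1}

```text
time_s: 13.78
position: [0.5833, 0.0589, 0.3091]
tcp_rot: [-164.7, -4.4, -90.6]
wrist_force: [-9.0, 6.3, 5.3]
opening: 0.0103
grasp_force: 42.5
```

```bash
python3 - <<'E'
from h import *
s=r.sense();M=R.from_euler("xyz",s["tcp_rot"],degrees=True).as_matrix(); o=s["position"]-.015*M[:,2]
c=np.array([-.002,-.0008,0]); h=cw([.1,0,.11])+c; d=o-h; print("bar rad",np.hypot(d[0],d[2]),"angle",np.arctan2(d[2],-d[0]),s["wrist_force"],s["time_s"])
i=r.grab_frame("scene"); cv2.imwrite("pics/s1.png",cv2.resize(i[120:360,160:480],None,fx=2.5,fy=2.5)[:,:,::-1])
E
```

```text
bar rad 0.2419057493645207 angle 1.0811285596218605 [-9.04404184  6.29447531  5.27009244] 13.775
```

View pics/s1.png

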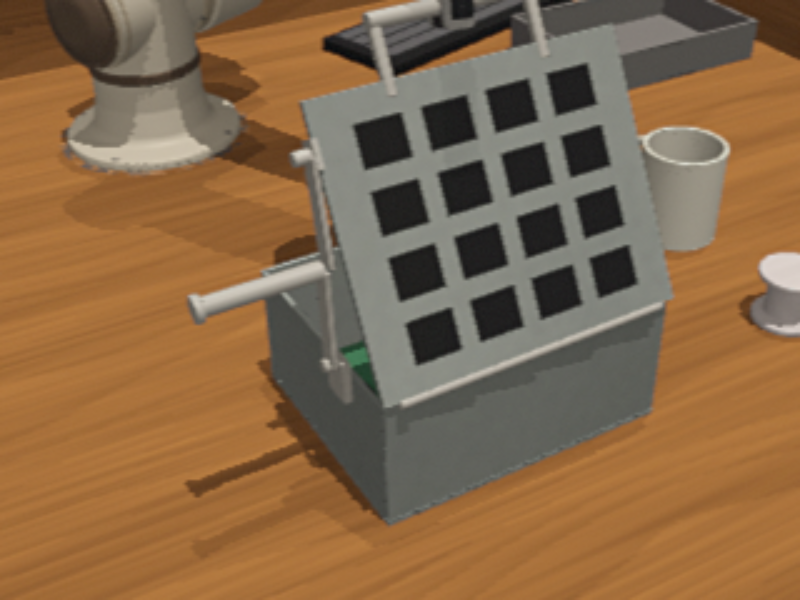

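The crop shows the cover fully up, with the stay almost straight: knee at (325,270), pivot at (335,365) and upper joint at (310,150). I'll test the lock by easing down while still gripping.

Request:
send_rows:
  rows:
    - {"delta_pos":[0,0.006,0.0015],"spin":0,"fingers":-1}
    - {"delta_pos":[0,0.012,0.003],"spin":0,"fingers":-1}
    - {"delta_pos":[0,0.018,0.0045],"spin":0,"fingers":-1}
    - {"delta_pos":[0,0.018,0.0045],"spin":0,"fingers":-1}

```text
time_s: 14.32
position: [0.578, 0.059, 0.3062]
tcp_rot: [-163.6, -4.3, -90.5]
wrist_force: [14.2, -0.2, 3.4]
opening: 0.0103
grasp_force: 41.6
```

```bash
cat > ang.py <<'E'
from h import *
s=r.sense();M=R.from_euler("xyz",s["tcp_rot"],degrees=True).as_matrix(); o=s["position"]-.015*M[:,2]
c=np.array([-.002,-.0008,0]); h=cw([.1,0,.11])+c; d=o-h; print("bar rad",np.hypot(d[0],d[2]),"angle",np.arctan2(d[2],-d[0]),s["wrist_force"].round(1),s["time_s"])
E
python3 ang.py
```

```text
bar rad 0.24206346337131202 angle 1.055047600792961 [14.2 -0.2  3.4] 14.325
```

The force reversed (+14 N in x) at 1.055 rad, so the stay is carrying the cover and is locked. Release and back off.

Request:
send_rows:
  rows:
    - {"delta_pos":[0,-0.007,-0.002],"spin":0,"fingers":-1}
    - {"delta_pos":[0,-0.007,-0.002],"spin":0,"fingers":-0.7}
    - {"delta_pos":[0,-0.007,-0.002],"spin":0,"fingers":-0.4}
    - {"delta_pos":[0,-0.007,-0.002],"spin":0,"fingers":-0.3}

```text
time_s: 14.82
position: [0.5763, 0.057, 0.3041]
tcp_rot: [-164.7, -4.6, -90.7]
wrist_force: [-0.2, -0.0, 0.4]
opening: 0.0297
grasp_force: 0.0
```

Request:
send_rows:
  rows:
    - {"delta_pos":[0,0,-0.04],"spin":0,"fingers":-0.3}
    - {"delta_pos":[0,0,-0.08],"spin":0,"fingers":-0.3}
    - {"delta_pos":[0,0.05,-0.12],"spin":0,"fingers":-0.3}
    - {"delta_pos":[0,0.12,-0.12],"spin":0,"fingers":-0.3}
    - {"delta_pos":[0,0.12,-0.12],"spin":0,"fingers":-0.3}

```text
time_s: 15.45
position: [0.4551, 0.0624, 0.3699]
tcp_rot: [-164.7, -4.6, -90.5]
wrist_force: [0.6, 0.3, 0.4]
opening: 0.0295
grasp_force: 0.0
```

```bash
python3 - <<'E'
from h import *
go([cw([-.1,.03,.25])],q=True)
i=r.grab_frame("scene"); j=r.grab_frame("top"); w=r.grab_frame("wrist")
a=cv2.resize(i[150:330,180:420],(533,400)); b=cv2.resize(j[150:330,220:420],(444,400))
cv2.imwrite("pics/w2.png",w[:,:,::-1])
cv2.imwrite("pics/s2.png",cv2.resize(np.hstack([a,b]),(800,327))[:,:,::-1])
E
```

```text
t 15.45 at [0.4551 0.0624 0.3699] [-164.69   -4.58  -90.55] zt [ 0.263 -0.08  -0.961] F [0.6 0.3 0.4] open 0.0295 grip 0.0
-> [0.4985 0.0865 0.2356] delta [-0.0439, -0.0085, 0.1733] mm 143 ([35.3, 3.4, -31.6, 17.4, -46.4, -46.3], np.float64(0.0))
```

View pics/s2.png

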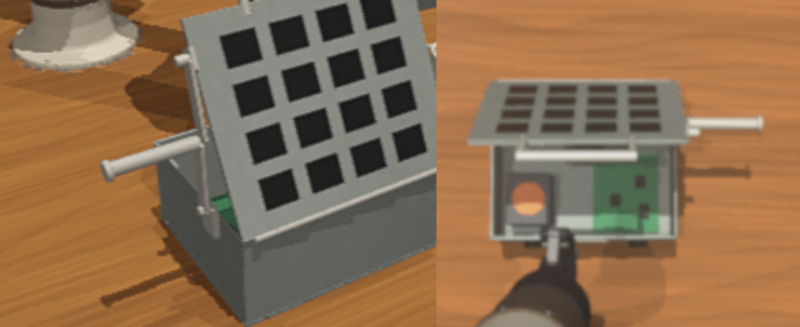

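View pics/w2.png

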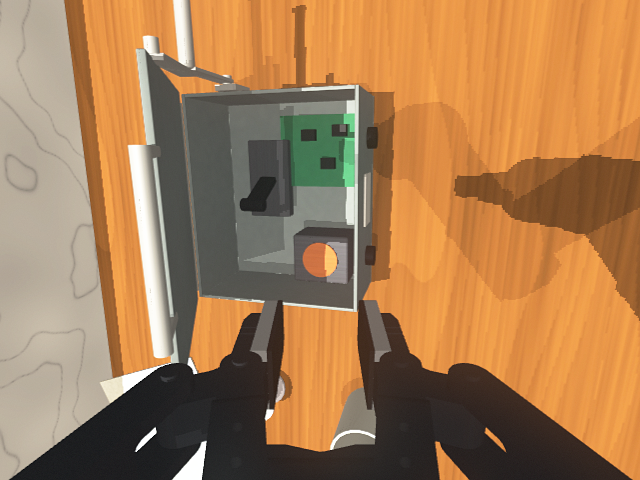

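The scene view shows the cover held open with nothing touching it, so the stay is locked. In the wrist view the lever grip is near (252,204), leaning left; the block spans about (248–292, 140–215); and the transformer's top is about (295–350, 230–283).

```bash
cat >> h.py <<'E'
def wplane(uv,z):
    s=r.sense(); T=np.eye(4); T[:3,:3]=R.from_euler("xyz",s["tcp_rot"],degrees=True).as_matrix(); T[:3,3]=s["position"]
    c=r.camera_info("wrist"); T=T@np.array(c["tool_from_camera"]); uv=np.atleast_2d(uv)
    d=np.c_[uv,np.ones(len(uv))]@np.linalg.inv(c["mtx"]).T*[1,-1,-1]@T[:3,:3].T
    p=T[:3,3]+d*((z-T[2,3])/d[:,2])[:,None]; q=p-[.5952,.0601,0]; a=.0236
    return np.c_[q[:,0]*np.cos(a)+q[:,1]*np.sin(a),-q[:,0]*np.sin(a)+q[:,1]*np.cos(a)]
E
python3 - <<'E'
from h import *
print("lever@.075",wplane([[252,204],[243,206],[266,200]],.075).round(3).tolist())
print("transf@.06",wplane([[295,230],[350,234],[350,283],[294,281]],.06).round(3).tolist())
print("case@.106",wplane([[183,95],[357,85],[357,310],[200,296]],.106).round(3).tolist())
print("block@.022",wplane([[248,140],[292,142],[292,215],[248,215]],.022).round(3).tolist())
M=R.from_euler("xyz",r.sense()["tcp_rot"],degrees=True).as_matrix(); print(M.round(3))
E
```

```text
lever@.075 [[0.035, 0.008], [0.048, 0.01], [0.017, 0.002]]
transf@.06 [[-0.014, 0.041], [-0.083, 0.043], [-0.083, 0.104], [-0.01, 0.108]]
case@.106 [[0.097, -0.117], [-0.099, -0.118], [-0.101, 0.119], [0.098, 0.121]]
block@.022 [[0.062, -0.069], [0.0, -0.065], [0.003, 0.029], [0.068, 0.031]]
[[-0.011 -0.963  0.268]
 [-0.997 -0.01  -0.078]
 [ 0.078 -0.268 -0.96 ]]
```

```bash
python3 - <<'E'
from h import *
go([cw(p) for p in ([-.12,.036,.26],[-.065,.036,.165],[-.011,.036,.082],[-.011,.030,.057],[-.011,-.033,.057])],depth=0)
E
```

```text
t 15.6 at [0.4598 0.0643 0.3724] [-164.41   -4.5   -90.63] zt [ 0.268 -0.078 -0.96 ] F [0.9 0.9 0.7] open 0.03 grip 0.0
-> [0.4744 0.0933 0.26  ] delta [-0.0473, 0.0196, 0.1369] mm 117 ([38.2, -0.2, -31.7, 17.2, -50.3, -48.3], np.float64(0.0))
-> [0.5294 0.0946 0.165 ] delta [-0.059, -0.0148, 0.2692] mm 221 ([33.3, 10.9, -35.5, 21.8, -34.9, -50.4], np.float64(0.0))
-> [0.5834 0.0958 0.082 ] delta [-0.0695, -0.052, 0.3868] mm 317 ([28.7, 21.8, -36.9, 30.8, -22.7, -56.3], np.float64(0.0))
-> [0.5835 0.0898 0.057 ] delta [-0.0644, -0.0437, 0.4174] mm 340 ([26.6, 23.6, -40.4, 38.8, -17.7, -62.9], np.float64(0.0))
-> [0.585  0.0268 0.057 ] delta [0.014, -0.0447, 0.4241] mm 341 ([20.0, 23.0, -41.4, 37.9, -15.6, -55.8], np.float64(0.0))
```

Request:
send_rows:
  rows:
    - {"delta_pos":[-0.02,0.01,0.05],"spin":0,"fingers":0.4}
    - {"delta_pos":[-0.035,0.015,0.1],"spin":0,"fingers":0.4}
    - {"delta_pos":[-0.047,0.02,0.137],"spin":0,"fingers":0.4}
    - {"delta_pos":[-0.053,0.002,0.2],"spin":0,"fingers":0.4}
    - {"delta_pos":[-0.059,-0.015,0.269],"spin":0,"fingers":0.4}

```text
time_s: 16.23
position: [0.5319, 0.0955, 0.1642]
tcp_rot: [-164.3, -4.4, -90.6]
wrist_force: [1.3, 0.9, 0.6]
opening: 0.0599
grasp_force: 0.0
```

Request:
send_rows:
  rows:
    - {"delta_pos":[-0.004,-0.013,0.04],"spin":0,"fingers":0.4}
    - {"delta_pos":[-0.008,-0.026,0.08],"spin":0,"fingers":0.4}
    - {"delta_pos":[-0.0105,-0.037,0.117],"spin":0,"fingers":0.4}
    - {"delta_pos":[-0.0105,-0.037,0.117],"spin":0,"fingers":0.4}
    - {"delta_pos":[-0.0105,-0.037,0.117],"spin":0,"fingers":0.4}

```text
time_s: 16.85
position: [0.5837, 0.0959, 0.0826]
tcp_rot: [-164.4, -4.5, -90.7]
wrist_force: [0.0, 0.3, 1.1]
opening: 0.0601
grasp_force: 0.0
```

```bash
python3 - <<'E'
from h import *
go([cw(p) for p in ([-.011,.036,.082],[-.011,.030,.057],[-.011,-.033,.057])],depth=0)
w=r.grab_frame("wrist"); i=r.grab_frame("top")
cv2.imwrite("pics/w3.png",cv2.resize(np.hstack([w,i]),(800,300))[:,:,::-1])
E
```

```text
t 16.85 at [0.5837 0.0959 0.0826] [-164.41   -4.5   -90.67] zt [ 0.268 -0.079 -0.96 ] F [0.  0.3 1.1] open 0.0601 grip 0.0
-> [0.5834 0.0958 0.082 ] delta [0.0, 0.0006, 0.0007] mm 1 ([28.7, 21.8, -36.9, 30.8, -22.7, -56.4], np.float64(0.0))
-> [0.5835 0.0898 0.057 ] delta [0.0051, 0.0089, 0.0313] mm 26 ([26.6, 23.6, -40.4, 38.9, -17.7, -63.0], np.float64(0.0))
-> [0.585  0.0268 0.057 ] delta [0.0835, 0.0079, 0.038] mm 74 ([20.0, 23.0, -41.4, 38.0, -15.6, -55.9], np.float64(0.0))
```

View pics/w3.png

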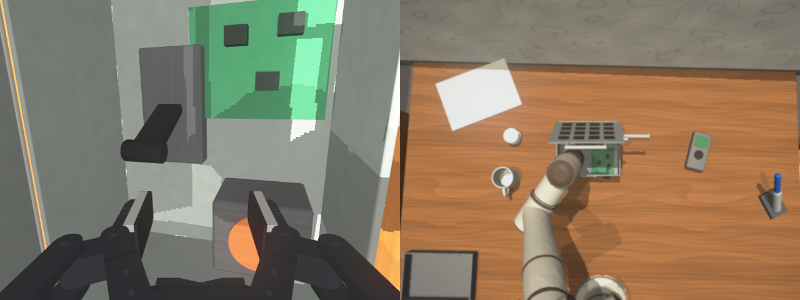

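The left half shows the rear finger at (140,215), in line with the lever grip at (145,150). The front finger at (262,210) is just over the transformer's edge, so I'll shift sideways first, then lower, then push.

Request:
send_rows:
  rows:
    - {"delta_pos":[0.01,0.0006,0.001],"spin":0,"fingers":0.4}
    - {"delta_pos":[0.01,0.0006,0.001],"spin":0,"fingers":0.4}
    - {"delta_pos":[0.0088,0.005,0.016],"spin":0,"fingers":0.4}
    - {"delta_pos":[0.0076,0.0089,0.0315],"spin":0,"fingers":0.4}
    - {"delta_pos":[0.0076,0.0089,0.0315],"spin":0,"fingers":0.4}

```text
time_s: 17.58
position: [0.582, 0.0871, 0.0562]
tcp_rot: [-164.5, -4.6, -90.6]
wrist_force: [-0.8, -0.1, 0.5]
opening: 0.0597
grasp_force: 0.0
```

Request:
send_rows:
  rows:
    - {"delta_pos":[0.015,0,0.0013],"spin":0,"fingers":0.4}
    - {"delta_pos":[0.03,0,0.0026],"spin":0,"fingers":0.4}
    - {"delta_pos":[0.045,0,0.004],"spin":0,"fingers":0.4}
    - {"delta_pos":[0.06,0,0.0052],"spin":0,"fingers":0.4}
    - {"delta_pos":[0.076,-0.001,0.0065],"spin":0,"fingers":0.4}

```text
time_s: 18.2
position: [0.5848, 0.0284, 0.0566]
tcp_rot: [-164.3, -4.3, -90.3]
wrist_force: [-15.0, 29.4, 1.1]
opening: 0.0598
grasp_force: 14.8
```

Request:
send_rows:
  rows:
    - {"delta_pos":[0,0,0],"spin":0,"fingers":0.4}
    - {"delta_pos":[0,0,0],"spin":0,"fingers":0.4}
    - {"delta_pos":[0,0,0],"spin":0,"fingers":0.4}

```text
time_s: 18.58
position: [0.5843, 0.0295, 0.0564]
tcp_rot: [-164.3, -4.3, -90.2]
wrist_force: [-6.0, 12.9, 1.0]
opening: 0.0597
grasp_force: 6.7
```

```bash
python3 - <<'E'
from h import *
go([cw(p) for p in ([-.011,-.033,.057],[-.011,-.01,.082],[-.13,-.01,.3])],depth=0)
w=r.grab_frame("wrist")
cv2.imwrite("pics/w4.png",w[:,:,::-1])
E
```

```text
t 18.57 at [0.5843 0.0295 0.0564] [-164.34   -4.31  -90.24] zt [ 0.27  -0.074 -0.96 ] F [-6.  12.9  1. ] open 0.0597 grip 6.7
-> [0.585  0.0268 0.057 ] delta [0.0034, -0.001, -0.0002] mm 3 ([20.0, 23.0, -41.4, 37.5, -15.4, -55.0], np.float64(0.0))
-> [0.5844 0.0498 0.082 ] delta [-0.0229, -0.0092, -0.0325] mm 33 ([24.0, 21.1, -37.6, 29.4, -21.1, -50.2], np.float64(0.0))
-> [0.4655 0.047  0.3   ] delta [0.0017, 0.0607, -0.334] mm 272 ([33.4, -4.2, -28.7, 14.8, -55.5, -40.4], np.float64(0.0))
```

View pics/w4.png

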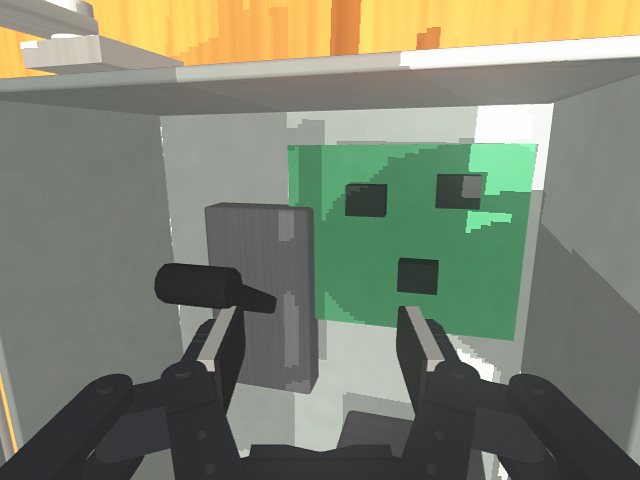

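The lever now leans to the other side: its grip is at (200,285) and it pushed back with 13 N, so it is on its stop. Next is the pin. I'll back out and locate it.

Request:
send_rows:
  rows:
    - {"delta_pos":[-0.023,-0.001,0],"spin":0,"fingers":0.4}
    - {"delta_pos":[-0.023,-0.009,-0.035],"spin":0,"fingers":0.4}
    - {"delta_pos":[-0.02,0.006,-0.1],"spin":0,"fingers":0.4}
    - {"delta_pos":[-0.015,0.022,-0.17],"spin":0,"fingers":0.2}
    - {"delta_pos":[-0.01,0.038,-0.24],"spin":0,"fingers":0}

```text
time_s: 19.25
position: [0.5021, 0.0486, 0.2333]
tcp_rot: [-164.6, -4.5, -90.7]
wrist_force: [0.8, 0.9, -0.7]
opening: 0.0429
grasp_force: 0.0
```

Request:
send_rows:
  rows:
    - {"delta_pos":[0.005,0.012,-0.06],"spin":0,"fingers":0}
    - {"delta_pos":[0.01,0.022,-0.12],"spin":0,"fingers":0}
    - {"delta_pos":[0.01,0.022,-0.12],"spin":0,"fingers":0}

```text
time_s: 19.62
position: [0.461, 0.0488, 0.3244]
tcp_rot: [-164.1, -4.2, -90.6]
wrist_force: [-0.7, 0.1, -1.4]
opening: 0.043
grasp_force: 0.0
```

```bash
cat >> h.py <<'E'
def pin(st,y=-.189): f=st-.771; return cw([.04-.076*np.cos(f),y,.11+.076*np.sin(f)])
E
python3 - <<'E'
from h import *
i=r.grab_frame("top").astype(int); g=i.min(2)
pp=np.array([pin(2.3,y) for y in (-.15,-.165,-.18,-.195)]); pr=proj("top",pp)
for (u,v) in pr:
    c=g[int(v)-12:int(v)+13,int(round(u))]; m=np.where(c>150)[0]
    print(round(u,1),round(v,2),"bright rows",(m+int(v)-12).tolist())
M=R.from_euler("xyz",r.sense()["tcp_rot"],degrees=True).as_matrix(); z=M[:,2]
p=pin(2.3); go([cw([-.13,-.189,.31]),p-.09*z,p]+[pin(t) for t in (2.1,1.8,1.4,1.,.6,.3,.1,0)],depth=.016)
E
```

```text
367.7 217.83 bright rows [215, 216, 217, 218, 219]
374.5 217.82 bright rows [215, 216, 217, 218, 219]
381.3 217.81 bright rows [215, 216, 217, 218, 219]
388.1 217.81 bright rows [215, 216, 217, 218, 219]
t 19.68 at [0.4605 0.0485 0.3218] [-164.31   -4.35  -90.67] zt [ 0.27  -0.076 -0.96 ] F [ 0.4  0.1 -0.6] open 0.0431 grip 0.0
-> [ 0.474  -0.1331  0.2946] delta [0.2236, -0.005, 0.0544] mm 184 ([7.1, -2.0, -25.0, 7.9, -52.2, -11.2], np.float64(0.0))
-> [ 0.6165 -0.1223  0.257 ] delta [0.2045, -0.164, 0.1466] mm 240 ([6.3, 13.7, -12.6, 8.0, -48.9, -10.9], np.float64(0.0))
-> [ 0.6408 -0.1292  0.1706] delta [0.2045, -0.164, 0.2591] mm 295 ([5.3, 20.4, -16.8, 9.4, -38.0, -12.0], np.float64(0.0))
-> [ 0.6258 -0.1296  0.1684] delta [0.205, -0.1452, 0.2567] mm 287 ([5.4, 19.1, -19.1, 9.7, -36.9, -12.4], np.float64(0.0))
-> [ 0.6048 -0.13    0.1598] delta [0.2051, -0.117, 0.2601] mm 281 ([5.5, 17.8, -22.8, 10.3, -34.6, -13.3], np.float64(0.0))
-> [ 0.5825 -0.1306  0.1394] delta [0.2041, -0.0833, 0.2771] mm 283 ([5.6, 17.3, -27.6, 11.6, -30.4, -15.0], np.float64(0.0))
-> [ 0.57   -0.1309  0.1119] delta [0.2021, -0.059, 0.3058] mm 297 ([5.6, 18.3, -31.8, 13.8, -25.3, -17.4], np.float64(0.0))
-> [ 0.5691 -0.1309  0.0817] delta [0.1992, -0.0477, 0.3418] mm 319 ([5.3, 20.7, -34.9, 17.2, -20.0, -20.7], np.float64(0.0))
-> [ 0.5763 -0.1307  0.0602] delta [0.1969, -0.0491, 0.37] mm 338 ([4.9, 23.1, -36.2, 20.5, -16.4, -23.9], np.float64(0.0))
-> [ 0.5845 -0.1305  0.0474] delta [0.1953, -0.0547, 0.3881] mm 350 ([4.5, 24.8, -36.5, 22.9, -14.5, -26.1], np.float64(0.0))
-> [ 0.5895 -0.1304  0.0417] delta [0.1945, -0.0588, 0.3966] mm 357 ([4.3, 25.7, -36.4, 24.0, -13.7, -27.0], np.float64(0.0))
```

Request:
send_rows:
  rows:
    - {"delta_pos":[0.06,0,0.01],"spin":0,"fingers":0}
    - {"delta_pos":[0.13,0,0.02],"spin":0,"fingers":0}
    - {"delta_pos":[0.2,-0.01,0.03],"spin":0,"fingers":0}
    - {"delta_pos":[0.21,-0.07,0.06],"spin":0,"fingers":0}
    - {"delta_pos":[0.2045,-0.13,0.1],"spin":0,"fingers":0}

```text
time_s: 20.3
position: [0.5814, -0.1219, 0.2828]
tcp_rot: [-164.5, -4.5, -90.9]
wrist_force: [-0.1, -0.5, -0.3]
opening: 0.0424
grasp_force: 0.0
```

Request:
send_rows:
  rows:
    - {"delta_pos":[0,-0.034,0.046],"spin":0,"fingers":0}
    - {"delta_pos":[0,-0.034,0.046],"spin":0,"fingers":0}
    - {"delta_pos":[0,-0.034,0.046],"spin":0,"fingers":0}

```text
time_s: 20.68
position: [0.616, -0.1225, 0.2548]
tcp_rot: [-164.6, -4.5, -90.7]
wrist_force: [-0.3, 0.1, -0.4]
opening: 0.0429
grasp_force: 0.0
```

```bash
python3 - <<'E'
from h import *
go([pin(2.3)],depth=.016)
w=r.grab_frame("wrist").astype(int).min(2)
# pin centre seen by wrist cam: project predicted pin, look for bright band across tool y (image columns)
s=r.sense(); T=np.eye(4); T[:3,:3]=R.from_euler("xyz",s["tcp_rot"],degrees=True).as_matrix(); T[:3,3]=s["position"]
c=r.camera_info("wrist"); T=T@np.array(c["tool_from_camera"])
for y in (-.15,-.17,-.19,-.2):
    q=T[:3,:3].T@(pin(2.3,y)-T[:3,3]); u=c["mtx"]@(q*[1,-1,-1]); u=u[:2]/u[2]
    row=w[int(u[1]),max(0,int(u[0])-45):int(u[0])+45]; print(y,u.round(1),"depth",-q[2].round(3),(np.where(row>140)[0]+int(u[0])-45).tolist())
E
```

```text
t 20.68 at [ 0.616  -0.1225  0.2548] [-164.61   -4.51  -90.66] zt [ 0.264 -0.079 -0.961] F [-0.3  0.1 -0.4] open 0.0429 grip 0.0
-> [ 0.6407 -0.1292  0.1706] delta [-0.0003, -0.0019, 0.11] mm 88 ([5.3, 20.4, -16.7, 9.6, -38.4, -12.1], np.float64(0.0))
-0.15 [322.2 318.9] depth 0.24 [310, 311, 312, 313, 314, 315, 316, 317, 318, 319, 320, 321, 322, 323, 324, 325, 326, 327, 328, 329, 330]
-0.17 [321.8 287.5] depth 0.235 [310, 311, 312, 313, 314, 315, 316, 317, 318, 319, 320, 321, 322, 323, 324, 325, 326, 327, 328, 329, 330]
-0.19 [321.3 254.9] depth 0.231 [309, 310, 311, 312, 313, 314, 315, 316, 317, 318, 319, 320, 321, 322, 323, 324, 325, 326, 327, 328, 329]
-0.2 [321.1 238.1] depth 0.228 [309, 310, 311, 312, 313, 314, 315, 316, 317, 318, 319, 320, 321, 322, 323, 324, 325, 326, 327, 328, 329]
```

Request:
send_rows:
  rows:
    - {"delta_pos":[0,-0.003,0.03],"spin":0,"fingers":0}
    - {"delta_pos":[0,-0.003,0.06],"spin":0,"fingers":0}
    - {"delta_pos":[0,-0.003,0.09],"spin":0,"fingers":0}
    - {"delta_pos":[0,-0.003,0.11],"spin":0,"fingers":0}
    - {"delta_pos":[0,-0.003,0.11],"spin":0,"fingers":0}

```text
time_s: 21.35
position: [0.6421, -0.1289, 0.1721]
tcp_rot: [-164.5, -4.5, -90.6]
wrist_force: [0.6, -0.9, 0.0]
opening: 0.043
grasp_force: 0.0
```

Request:
send_rows:
  rows:
    - {"delta_pos":[0,0,0],"spin":0,"fingers":-0.5}
    - {"delta_pos":[0,0,0],"spin":0,"fingers":-1}
    - {"delta_pos":[0,0,0],"spin":0,"fingers":-1}
    - {"delta_pos":[0,0,0],"spin":0,"fingers":-1}
  squeeze: 60

```text
time_s: 21.85
position: [0.6389, -0.1292, 0.1724]
tcp_rot: [-164.8, -4.5, -90.7]
wrist_force: [-10.0, 1.5, 4.3]
opening: 0.012
grasp_force: 58.5
```

```bash
cat > pa.py <<'E'
from h import *
import sys
s=r.sense();M=R.from_euler("xyz",s["tcp_rot"],degrees=True).as_matrix(); o=s["position"]-.016*M[:,2]
pv=cw([.04,-.189,.11]); d=o-pv; print("rad",np.hypot(d[0],d[2]),"stay",np.arctan2(d[2],-d[0])+.771)
go([pin(float(t)) for t in sys.argv[1:]],depth=.016,q=False)
E
python3 pa.py 2.3 2.2 2.1 2.0 1.9 1.8 1.7 1.6 1.5 1.4
```

```text
rad 0.0779058397606124 stay 2.2790027084439592
t 21.85 at [ 0.6389 -0.1292  0.1724] [-164.84   -4.53  -90.66] zt [ 0.261 -0.079 -0.962] F [-10.    1.5   4.3] open 0.012 grip 58.5
-> [ 0.6406 -0.1292  0.1705] delta [-0.0001, -0.0015, 0.0028] mm 2 
-> [ 0.6331 -0.1294  0.1698] delta [0.0001, 0.0079, 0.0011] mm 6 
-> [ 0.6256 -0.1296  0.1684] delta [0.0003, 0.0174, 0.0005] mm 14 
-> [ 0.6184 -0.1298  0.1662] delta [0.0004, 0.0268, 0.0008] mm 21 
-> [ 0.6113 -0.1299  0.1633] delta [0.0004, 0.0363, 0.002] mm 29 
-> [ 0.6046 -0.1301  0.1597] delta [0.0004, 0.0455, 0.0041] mm 37 
-> [ 0.5983 -0.1302  0.1555] delta [0.0002, 0.0545, 0.0072] mm 44 
-> [ 0.5925 -0.1304  0.1506] delta [0.0, 0.0631, 0.0111] mm 51 
-> [ 0.5871 -0.1305  0.1452] delta [-0.0003, 0.0713, 0.0159] mm 58 
-> [ 0.5824 -0.1306  0.1393] delta [-0.0007, 0.079, 0.0215] mm 66
```

Request:
send_rows:
  rows:
    - {"delta_pos":[0,0.0134,-0.0017],"spin":0,"fingers":-1}
    - {"delta_pos":[0.0004,0.0229,-0.0023],"spin":0,"fingers":-1}
    - {"delta_pos":[0.0005,0.0323,-0.002],"spin":0,"fingers":-1}
    - {"delta_pos":[0.0005,0.0418,-0.0008],"spin":0,"fingers":-1}
    - {"delta_pos":[0.0005,0.051,0.0013],"spin":0,"fingers":-1}

```text
time_s: 22.48
position: [0.6111, -0.1299, 0.1681]
tcp_rot: [-163.2, -4.6, -90.5]
wrist_force: [-1.0, -2.7, 18.0]
opening: 0.0118
grasp_force: 59.3
```

```bash
python3 pa.py 1.8 1.7 1.6 1.5 1.4 1.3
```

```text
rad 0.0805208538592435 stay 1.9175123760961554
t 22.48 at [ 0.6111 -0.1299  0.1681] [-163.21   -4.56  -90.49] zt [ 0.288 -0.079 -0.954] F [-1.  -2.7 18. ] open 0.0118 grip 59.3
-> [ 0.6051 -0.1301  0.1598] delta [-0.0005, 0.0102, 0.0077] mm 10 
-> [ 0.5988 -0.1302  0.1556] delta [-0.0006, 0.0193, 0.0105] mm 18 
-> [ 0.5929 -0.1304  0.1508] delta [-0.0009, 0.028, 0.0142] mm 25 
-> [ 0.5876 -0.1305  0.1454] delta [-0.0012, 0.0364, 0.0187] mm 33 
-> [ 0.5828 -0.1306  0.1394] delta [-0.0016, 0.0442, 0.0241] mm 40 
-> [ 0.5787 -0.1307  0.1331] delta [-0.0021, 0.0515, 0.0302] mm 48
```

Request:
send_rows:
  rows:
    - {"delta_pos":[0,0,0],"spin":0,"fingers":-1}
    - {"delta_pos":[0,0.0045,0.0015],"spin":0,"fingers":-1}
    - {"delta_pos":[0,0.009,0.003],"spin":0,"fingers":-1}

```text
time_s: 22.85
position: [0.6043, -0.13, 0.1644]
tcp_rot: [-163.3, -4.6, -90.5]
wrist_force: [-2.6, -0.5, 15.1]
opening: 0.0121
grasp_force: 61.1
```

```bash
python3 pa.py 1.7 1.6 1.5
```

```text
rad 0.08030390307892059 stay 1.8212702324223802
t 22.85 at [ 0.6043 -0.13    0.1644] [-163.27   -4.55  -90.49] zt [ 0.287 -0.079 -0.955] F [-2.6 -0.5 15.1] open 0.0121 grip 61.1
-> [ 0.5988 -0.1302  0.1556] delta [-0.0005, 0.0098, 0.0085] mm 10 
-> [ 0.5929 -0.1304  0.1508] delta [-0.0007, 0.0185, 0.0122] mm 18 
-> [ 0.5876 -0.1305  0.1454] delta [-0.001, 0.0269, 0.0168] mm 25
```

Request:
send_rows:
  rows:
    - {"delta_pos":[-0.0002,0.0086,0.0025],"spin":0,"fingers":-1}
    - {"delta_pos":[-0.0005,0.0168,0.0067],"spin":0,"fingers":-1}
    - {"delta_pos":[-0.0009,0.0245,0.0123],"spin":0,"fingers":-1}
    - {"delta_pos":[-0.0009,0.0245,0.0123],"spin":0,"fingers":-1}

```text
time_s: 23.35
position: [0.5836, -0.1305, 0.1449]
tcp_rot: [-164.0, -4.5, -90.6]
wrist_force: [-0.8, -3.3, 7.6]
opening: 0.0118
grasp_force: 63.6
```

```bash
python3 pa.py 1.4 1.3 1.2 1.1 1.0
```

```text
rad 0.07857984273543886 stay 1.4642687116982351
t 23.35 at [ 0.5836 -0.1305  0.1449] [-163.95   -4.53  -90.56] zt [ 0.276 -0.079 -0.958] F [-0.8 -3.3  7.6] open 0.0118 grip 63.6
-> [ 0.5826 -0.1306  0.1394] delta [-0.0004, 0.0031, 0.0063] mm 6 
-> [ 0.5785 -0.1307  0.133 ] delta [-0.0008, 0.0103, 0.0125] mm 13 
-> [ 0.575  -0.1308  0.1263] delta [-0.0013, 0.0168, 0.0193] mm 21 
-> [ 0.5722 -0.1309  0.1192] delta [-0.0019, 0.0226, 0.0268] mm 28 
-> [ 0.5701 -0.1309  0.1119] delta [-0.0026, 0.0276, 0.0348] mm 36
```

Request:
send_rows:
  rows:
    - {"delta_pos":[-0.0004,0.007,0.0062],"spin":0,"fingers":-1}
    - {"delta_pos":[-0.0009,0.0135,0.0132],"spin":0,"fingers":-1}
    - {"delta_pos":[-0.0014,0.0193,0.0207],"spin":0,"fingers":-1}
    - {"delta_pos":[-0.002,0.0243,0.0287],"spin":0,"fingers":-1}
    - {"delta_pos":[-0.002,0.0243,0.0287],"spin":0,"fingers":-1}

```text
time_s: 23.98
position: [0.5692, -0.1308, 0.1138]
tcp_rot: [-164.4, -4.5, -90.6]
wrist_force: [3.2, -4.7, 1.2]
opening: 0.0116
grasp_force: 67.8
```

```bash
python3 pa.py 1.0 .9 .8 .7 .6 .5 .4
```

```text
rad 0.07716876861900476 stay 1.022189332203915
t 23.98 at [ 0.5692 -0.1308  0.1138] [-164.36   -4.5   -90.61] zt [ 0.269 -0.078 -0.96 ] F [ 3.2 -4.7  1.2] open 0.0116 grip 67.8
-> [ 0.57   -0.1309  0.1119] delta [-0.0001, -0.0003, 0.0026] mm 2 
-> [ 0.5686 -0.1309  0.1044] delta [-0.0008, 0.0039, 0.0111] mm 9 
-> [ 0.568  -0.131   0.0968] delta [-0.0015, 0.0071, 0.02] mm 17 
-> [ 0.5682 -0.1309  0.0892] delta [-0.0023, 0.0095, 0.0291] mm 25 
-> [ 0.5691 -0.1309  0.0817] delta [-0.003, 0.0109, 0.0385] mm 32 
-> [ 0.5707 -0.1309  0.0743] delta [-0.0038, 0.0114, 0.048] mm 40 
-> [ 0.5731 -0.1308  0.0671] delta [-0.0046, 0.011, 0.0574] mm 47
```

Request:
send_rows:
  rows:
    - {"delta_pos":[-0.0007,0.0042,0.0085],"spin":0,"fingers":-1}
    - {"delta_pos":[-0.0014,0.0074,0.0174],"spin":0,"fingers":-1}
    - {"delta_pos":[-0.0022,0.0098,0.0265],"spin":0,"fingers":-1}
    - {"delta_pos":[-0.0029,0.0112,0.0359],"spin":0,"fingers":-1}
    - {"delta_pos":[-0.0029,0.0112,0.0359],"spin":0,"fingers":-1}

```text
time_s: 24.6
position: [0.5674, -0.1309, 0.0827]
tcp_rot: [-164.5, -4.5, -90.6]
wrist_force: [2.9, -5.2, -0.3]
opening: 0.0115
grasp_force: 72.3
```

```bash
python3 pa.py .6 .5 .4 .3 .2 .1 0 -.05
```

```text
rad 0.07744909233240803 stay 0.6161094226214188
t 24.6 at [ 0.5674 -0.1309  0.0827] [-164.52   -4.5   -90.63] zt [ 0.266 -0.079 -0.961] F [ 2.9 -5.2 -0.3] open 0.0115 grip 72.3
-> [ 0.569  -0.1309  0.0817] delta [-0.0001, -0.0017, 0.0017] mm 2 
-> [ 0.5707 -0.1309  0.0743] delta [-0.0009, -0.0012, 0.0112] mm 9 
-> [ 0.5731 -0.1308  0.0671] delta [-0.0017, -0.0017, 0.0206] mm 17 
-> [ 0.5762 -0.1308  0.0601] delta [-0.0025, -0.0031, 0.03] mm 24 
-> [ 0.58   -0.1307  0.0536] delta [-0.0033, -0.0055, 0.0391] mm 32 
-> [ 0.5844 -0.1306  0.0474] delta [-0.0041, -0.0088, 0.048] mm 39 
-> [ 0.5894 -0.1304  0.0417] delta [-0.0049, -0.0129, 0.0565] mm 47 
-> [ 0.5921 -0.1304  0.039 ] delta [-0.0052, -0.0153, 0.0606] mm 50
```

Request:
send_rows:
  rows:
    - {"delta_pos":[-0.0008,0.0005,0.0095],"spin":0,"fingers":-1}
    - {"delta_pos":[-0.0016,0,0.0189],"spin":0,"fingers":-1}
    - {"delta_pos":[-0.0024,-0.0014,0.0283],"spin":0,"fingers":-1}
    - {"delta_pos":[-0.0032,-0.0038,0.0374],"spin":0,"fingers":-1}
    - {"delta_pos":[-0.0032,-0.0038,0.0374],"spin":0,"fingers":-1}

```text
time_s: 25.22
position: [0.5762, -0.1308, 0.053]
tcp_rot: [-164.8, -4.5, -90.6]
wrist_force: [-0.2, -3.3, -8.7]
opening: 0.0117
grasp_force: 76.8
```

```bash
python3 pa.py .2 .15 .1 .05 0 -.05
```

```text
rad 0.0794201640870363 stay 0.21918191180671054
t 25.23 at [ 0.5762 -0.1308  0.053 ] [-164.83   -4.53  -90.65] zt [ 0.261 -0.079 -0.962] F [-0.2 -3.3 -8.7] open 0.0117 grip 76.8
-> [ 0.5799 -0.1307  0.0535] delta [-0.0001, -0.0047, 0.0005] mm 4 
-> [ 0.582  -0.1306  0.0504] delta [-0.0005, -0.0062, 0.005] mm 6 
-> [ 0.5843 -0.1306  0.0474] delta [-0.0009, -0.008, 0.0094] mm 10 
-> [ 0.5868 -0.1305  0.0444] delta [-0.0013, -0.01, 0.0137] mm 14 
-> [ 0.5893 -0.1305  0.0416] delta [-0.0017, -0.0122, 0.0179] mm 17 
-> [ 0.592  -0.1304  0.039 ] delta [-0.0021, -0.0146, 0.022] mm 21
```

Request:
send_rows:
  rows:
    - {"delta_pos":[-0.0004,-0.0015,0.0045],"spin":0,"fingers":-1}
    - {"delta_pos":[-0.0008,-0.0033,0.0089],"spin":0,"fingers":-1}
    - {"delta_pos":[-0.0012,-0.0053,0.0132],"spin":0,"fingers":-1}
    - {"delta_pos":[-0.0016,-0.0075,0.0174],"spin":0,"fingers":-1}
    - {"delta_pos":[-0.0016,-0.0075,0.0174],"spin":0,"fingers":-1}

```text
time_s: 25.85
position: [0.5837, -0.1307, 0.0411]
tcp_rot: [-165.0, -4.5, -90.7]
wrist_force: [-8.1, -0.1, -6.2]
opening: 0.0117
grasp_force: 78.8
```

```bash
python3 pa.py 0 -.05; python3 - <<'E'
from h import *
g=r.grab_frame("top").astype(int); cv2.imwrite("pics/t9.png",g[:,:,::-1])
a=g.min(2)
for u in (290,300,310):print("bar rows",[v for v in range(280,320) if a[v,u]>165], "pred", proj("top",bar(0)), proj("top",bar(.06)))
E
```

```text
rad 0.08045298286631816 stay 0.043873518948680745
t 25.85 at [ 0.5837 -0.1307  0.0411] [-164.96   -4.55  -90.72] zt [ 0.258 -0.08  -0.963] F [-8.1 -0.1 -6.2] open 0.0117 grip 78.8
-> [ 0.5893 -0.1305  0.0416] delta [-0.0003, -0.0069, 0.0012] mm 6 
-> [ 0.592  -0.1304  0.039 ] delta [-0.0007, -0.0094, 0.0052] mm 9 
bar rows [280, 281, 298, 299, 300, 301, 302, 303, 304, 305] pred [[300.61675239 299.24586814]] [[300.39187203 299.14255643]]
bar rows [280, 281] pred [[300.61675239 299.24586814]] [[300.39187203 299.14255643]]
bar rows [280, 281, 288, 289, 290, 291, 292, 293, 294, 295] pred [[300.61675239 299.24586814]] [[300.39187203 299.14255643]][ WARN:0@0.512] global loadsave.cpp:1063 imwrite_ Unsupported depth image for selected encoder is fallbacked to CV_8U.
```

Request:
send_rows:
  rows:
    - {"delta_pos":[0,0.001,0.003],"spin":0,"fingers":-1}
    - {"delta_pos":[0,0.001,0.006],"spin":0,"fingers":-1}
    - {"delta_pos":[0,0.001,0.006],"spin":0,"fingers":-1}
    - {"delta_pos":[0,0.001,0.006],"spin":0,"fingers":-1}

```text
time_s: 26.4
position: [0.5862, -0.1306, 0.0382]
tcp_rot: [-164.7, -4.5, -90.7]
wrist_force: [-8.5, 0.4, -0.8]
opening: 0.0118
grasp_force: 79.2
```

```bash
python3 pa.py 0 -.05
```

```text
rad 0.08069631897789857 stay -0.0035821434814681252
t 26.4 at [ 0.5862 -0.1306  0.0382] [-164.66   -4.5   -90.69] zt [ 0.264 -0.079 -0.961] F [-8.5  0.4 -0.8] open 0.0118 grip 79.2
-> [ 0.5894 -0.1305  0.0417] delta [0.0001, -0.005, -0.0031] mm 5 
-> [ 0.5921 -0.1304  0.039 ] delta [-0.0003, -0.0074, 0.0009] mm 6
```

Request:
send_rows:
  rows:
    - {"delta_pos":[-0.0003,-0.001,0.003],"spin":0,"fingers":-1}
    - {"delta_pos":[-0.0004,-0.002,0.006],"spin":0,"fingers":-1}
    - {"delta_pos":[-0.0004,-0.002,0.006],"spin":0,"fingers":-1}
    - {"delta_pos":[-0.0004,-0.002,0.006],"spin":0,"fingers":-1}

```text
time_s: 26.9
position: [0.589, -0.1306, 0.0345]
tcp_rot: [-164.7, -4.5, -90.7]
wrist_force: [-11.6, 3.3, 3.6]
opening: 0.012
grasp_force: 81.2
```

```bash
python3 pa.py 0
```

```text
rad 0.0814332342092466 stay -0.060007892021636255
t 26.9 at [ 0.589  -0.1306  0.0345] [-164.66   -4.54  -90.65] zt [ 0.264 -0.079 -0.961] F [-11.6   3.3   3.6] open 0.012 grip 81.2
-> [ 0.5894 -0.1305  0.0417] delta [0.0006, -0.0029, -0.0085] mm 7
```

```bash
cat > cv.py <<'E'
from h import *
a=cv2.imread("pics/scene0.png",0); b=cv2.cvtColor(r.grab_frame("scene"),cv2.COLOR_RGB2GRAY); print(r.sense()["time_s"])
for n,(u,v) in dict(front_left=(352,207),front_mid=(325,217),rear=(390,240),hinge=(370,262),mug=(432,195),spool=(476,236),meter=(110,360)).items():
    t=cv2.resize(a[v-12:v+13,u-14:u+15],None,fx=4,fy=4,interpolation=cv2.INTER_CUBIC); s=cv2.resize(b[v-30:v+31,u-30:u+31],None,fx=4,fy=4,interpolation=cv2.INTER_CUBIC)
    m=cv2.matchTemplate(s,t,cv2.TM_CCOEFF_NORMED); _,sc,_,(x,y)=cv2.minMaxLoc(m); print(n,"shift",x/4-16,y/4-18,"score",round(sc,3))
E
python3 cv.py; python3 - <<'E'
from h import *
def P(th,x,y): d=.1-x; return cw([.1-d*np.cos(th),y,.112+d*np.sin(th)])
for th in (0,.03,.06,.1): print(th,proj("scene",[P(th,-.08,.06)]).round(2),proj("scene",[P(th,.05,-.05)]).round(2))
E
```

```text
26.95
front_left shift 0.0 0.0 score 0.999
front_mid shift 0.0 0.0 score 0.999
rear shift 0.0 0.0 score 0.999
hinge shift 0.0 0.0 score 0.999
mug shift 0.0 0.0 score 0.997
spool shift 0.0 0.0 score 0.999
meter shift 0.0 0.0 score 0.999
0 [[347.75 204.75]] [[334.97 253.09]]
0.03 [[347.81 202.5 ]] [[334.98 252.42]]
0.06 [[347.92 200.28]] [[335.   251.75]]
0.1 [[348.13 197.35]] [[335.04 250.89]]
```

The template match shows the cover exactly where it was when shut, and the mug, spool and meter unmoved. Release and retreat.

Request:
send_rows:
  rows:
    - {"delta_pos":[0,0.002,-0.003],"spin":0,"fingers":-1}
    - {"delta_pos":[0,0.004,-0.004],"spin":0,"fingers":-0.6}
    - {"delta_pos":[0,0.004,-0.004],"spin":0,"fingers":-0.2}
    - {"delta_pos":[0,0.004,-0.004],"spin":0,"fingers":0.1}
    - {"delta_pos":[0,0.004,-0.004],"spin":0,"fingers":0.1}

```text
time_s: 27.58
position: [0.5888, -0.1301, 0.0379]
tcp_rot: [-164.3, -4.5, -90.6]
wrist_force: [-0.2, 0.4, -0.4]
opening: 0.0468
grasp_force: 0.0
```

Request:
send_rows:
  rows:
    - {"delta_pos":[0.002,0,-0.03],"spin":0,"fingers":0.1}
    - {"delta_pos":[0.005,0,-0.08],"spin":0,"fingers":0.1}
    - {"delta_pos":[0.01,0,-0.14],"spin":0,"fingers":0.1}
    - {"delta_pos":[0.01,0,-0.2],"spin":0,"fingers":0.1}
    - {"delta_pos":[0.01,0,-0.25],"spin":0,"fingers":0.1}

```text
time_s: 28.2
position: [0.5341, -0.1225, 0.2324]
tcp_rot: [-164.2, -4.5, -90.6]
wrist_force: [-0.1, -0.3, -0.2]
opening: 0.047
grasp_force: 0.0
```

Request:
send_rows:
  rows:
    - {"delta_pos":[0,0,0],"spin":0,"fingers":0.1}
    - {"delta_pos":[0,0,0],"spin":0,"fingers":0.1}
    - {"delta_pos":[0,0,0],"spin":0,"fingers":0.1}

```text
time_s: 28.58
position: [0.5335, -0.1228, 0.2283]
tcp_rot: [-164.6, -4.5, -90.6]
wrist_force: [0.1, -0.0, 0.6]
opening: 0.0472
grasp_force: 0.0
```

```bash
python3 cv.py; python3 - <<'E'
from h import *
a=cv2.imread("pics/scene0.png",0).astype(int); b=cv2.cvtColor(r.grab_frame("scene"),cv2.COLOR_RGB2GRAY).astype(int)
d=abs(a-b)[225:300,225:310]>25; print("pin/stay region changed px",d.sum(), np.argwhere(d).mean(0) if d.any() else "")
E
```

```text
28.625
front_left shift 0.0 0.0 score 0.999
front_mid shift 0.0 0.0 score 1.0
rear shift 0.0 0.0 score 0.999
hinge shift 0.0 0.0 score 0.999
mug shift 0.0 0.0 score 0.997
spool shift 0.0 0.0 score 0.999
meter shift 0.0 0.0 score 0.999
pin/stay region changed px 1145 [23.16157205 11.58427948]
```

```bash
python3 - <<'E'
from h import *
a=cv2.imread("pics/scene0.png",0).astype(int); b=cv2.cvtColor(r.grab_frame("scene"),cv2.COLOR_RGB2GRAY).astype(int)
print("tcp px",proj("scene",[r.sense()["position"]]).round(0))
d=abs(a-b)>25; print("pin",d[262:296,232:300].sum(),"link",d[232:275,262:300].sum())
print(r.sign_off())
E
```

```text
tcp px [[233. 187.]]
pin 173 link 2
the job is handed in; nothing more can be done
None
```

Job handed in at about 29 s. The stay locked with the cover up, the lever went over to its stop, the stay was folded by its pin, and the cover was lowered gently; the camera match shows it fully shut and the mug, spool and meter unmoved. To get the fingers under the raised cover, I tilted the tool about 16° by pushing against the arm's reach limits, since the moves have no tilt command. No verdict came back when I handed it in.

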